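Clear the tins and set the labeller's gap at a packing station

TASK

Change the labeller over for the next run. Clear every tin on the bench into the divided crate, upright and one to a cell, in any order; take the gap gauge from its stand and lower its blade between the labeller's two steel guide plates until the shoulder rests on them, and with the gauge left in there turn the lock knob clockwise until it clicks over and stays. Then put the gauge back in its stand, fully home, and leave the tape roll and the note pad where they are.

Things in the scene. Friction and masses are not known exactly. Their poses are not given: they have to be found in the camera images.
- labeller: Bench label applicator, bolted down: white base 130 x 290 x 50 mm (x, y, z), with two steel guide plates on top near its -y end, a black lock knob on a grey pedestal near its +y end and a roll of labels (84 mm across, top 92 mm up) lying along its far (+x) edge. Origin: centre of the underside; the gap's middle is at y -65 mm, the knob's axis at y +65 mm. Yaw varies by about 0.2 rad.
- gap_mouth (a point): Middle of the gap between the labeller's two steel guide plates, level with the plates' tops (100 mm above the table). The gap is 8 mm wide along the labeller's x, 70 mm long along its y and 50 mm deep; a 45 degree lead-in widens its mouth to 20 mm at the top (6 mm deep). The plates reach 30 mm either side of the middle in x. Axes are the labeller's.
- lock_knob (a joint): Angle of the labeller's lock knob, rad: starts at 0 and grows clockwise seen from above, with stops at 0 and 1.2. A sprung over-centre toggle pushes it back to 0 when left below 0.6 rad; past 0.6 it snaps on and rests at about 1.2 (locked). Takes about 0.17 N m at first, less towards 0.6.
- knob_grip (a point): On the knob's vertical axis, 105 mm above the table, at the height to grip: a black upright bar 12 mm thick, 48 mm long, 28 mm tall (83 to 111 mm above the table) on a disc 52 mm across. The point turns with the knob; the bar's length is the point's x axis, and lies along the labeller's x at knob angle 0.
- gauge: Steel gap gauge, 96 mm tall, 120 g. Blade 5 mm thick (its x), 40 mm wide (its y), 40 mm long, pointing down; above it a shoulder plate 36 x 44 x 6 mm that stops it; above that an aluminium handle 14 mm thick (x), 40 mm wide (y), 50 mm tall (46 to 96 mm above the origin). Origin: middle of the blade's lower edge, z up along the handle. Starts standing in its stand, shoulder on the stand's top.
- gauge_stand: Wooden stand, fixed, 60 x 70 x 50 mm, with a slot for the blade in its top: 8 mm wide along its x with a 45 degree lead-in (20 mm at the top), 50 mm long along its y. Origin: centre of the underside, so the slot's mouth is 50 mm above it. With the gauge home, the gauge's origin is 10 mm above this one.
- crate: Grey divided crate, fixed, 165 x 240 mm outside and 40 mm tall, walls, dividers and floor 5 mm. Six cells, two along its x and three along its y, centres at x +-40 mm, y -78, 0, +78 mm; each about 75 x 73 mm. Origin: centre of the underside.
- tin0: Plain closed tin with a paper band, 50 mm across, 80 mm tall, 100 to 230 g, part filled with hardware and so heavy at the bottom (it rights itself from a lean of up to 45 degrees), upright on the table between the crate and the labeller at the start; may be absent. Origin: centre of its underside, z up.
- tin1: Plain closed tin with a paper band, 50 mm across, 80 mm tall, 100 to 230 g, part filled with hardware and so heavy at the bottom (it rights itself from a lean of up to 45 degrees), upright on the table between the crate and the labeller at the start; may be absent. Origin: centre of its underside, z up.
- tin2: Plain closed tin with a paper band, 50 mm across, 80 mm tall, 100 to 230 g, part filled with hardware and so heavy at the bottom (it rights itself from a lean of up to 45 degrees), upright on the table between the crate and the labeller at the start; may be absent. Origin: centre of its underside, z up.
- tin3: Plain closed tin with a paper band, 50 mm across, 80 mm tall, 100 to 230 g, part filled with hardware and so heavy at the bottom (it rights itself from a lean of up to 45 degrees), upright on the table between the crate and the labeller at the start; may be absent. Origin: centre of its underside, z up.
- tin4: Plain closed tin with a paper band, 50 mm across, 80 mm tall, 100 to 230 g, part filled with hardware and so heavy at the bottom (it rights itself from a lean of up to 45 degrees), upright on the table between the crate and the labeller at the start; may be absent. Origin: centre of its underside, z up.
- tin5: Plain closed tin with a paper band, 50 mm across, 80 mm tall, 100 to 230 g, part filled with hardware and so heavy at the bottom (it rights itself from a lean of up to 45 degrees), upright on the table between the crate and the labeller at the start; may be absent. Origin: centre of its underside, z up.
- tape_roll: Roll of packing tape, brown ring 56 mm across, 30 mm high, lying flat among the tins; not part of the job. Origin: centre of its underside.
- note_pad: Yellow pad of notes 76 x 76 x 14 mm; not part of the job. Origin: centre of its underside.

How it is judged:
On the way, in this order (a step that is already met when the one before it is completed fails the run):
1. the gauge's blade is in the gap between the guide plates, down to its shoulder, with the knob not yet locked (x of gauge in the frame of gap_mouth between -0.006 and 0.006 m and y of gauge in the frame of gap_mouth between -0.014 and 0.014 m and z of gauge in the frame of gap_mouth below -0.037 m and angle between gauge's own z axis and vertical below 0.12 rad and angle between the x axis of gauge and the x axis of labeller, either way round below 0.15 rad and value of joint lock_knob below 0.5 rad), for 0.3 s.
2. the lock knob is clicked over while the gauge is in the gap (x of gauge in the frame of gap_mouth between -0.006 and 0.006 m and y of gauge in the frame of gap_mouth between -0.014 and 0.014 m and z of gauge in the frame of gap_mouth below -0.037 m and angle between gauge's own z axis and vertical below 0.12 rad and angle between the x axis of gauge and the x axis of labeller, either way round below 0.15 rad and value of joint lock_knob above 1.05 rad), for 0.3 s.
At the end, for the whole second after the job is handed in: Every tin present stands in a crate cell on the crate's floor (within 5 mm of it, tilt under 0.12 rad), one to a cell; the lock knob is past 1.05 rad; the gauge is back in its stand, within 3 mm of fully down and upright to 0.12 rad; tins and gauge at rest (under 0.02 m/s) (x of gauge in the frame of gauge_stand between -0.006 and 0.006 m and y of gauge in the frame of gauge_stand between -0.01 and 0.01 m and z of gauge in the frame of gauge_stand below 0.013 m and angle between each of gauge, tin0, tin1, tin2, tin3, tin4, tin5's own z axis and vertical below 0.12 rad and value of joint lock_knob above 1.05 rad and linear speed of each of gauge, tin0, tin1, tin2, tin3, tin4, tin5 below 0.02 m/s and x of tin0 in the frame of crate between -0.075 and 0.075 m and y of tin0 in the frame of crate between -0.112 and 0.112 m and z of tin0 in the frame of crate between 0 and 0.01 m and x of tin1 in the frame of crate between -0.075 and 0.075 m and y of tin1 in the frame of crate between -0.112 and 0.112 m and z of tin1 in the frame of crate between 0 and 0.01 m and x of tin2 in the frame of crate between -0.075 and 0.075 m and y of tin2 in the frame of crate between -0.112 and 0.112 m and z of tin2 in the frame of crate between 0 and 0.01 m and x of tin3 in the frame of crate between -0.075 and 0.075 m and y of tin3 in the frame of crate between -0.112 and 0.112 m and z of tin3 in the frame of crate between 0 and 0.01 m and x of tin4 in the frame of crate between -0.075 and 0.075 m and y of tin4 in the frame of crate between -0.112 and 0.112 m and z of tin4 in the frame of crate between 0 and 0.01 m and x of tin5 in the frame of crate between -0.075 and 0.075 m and y of tin5 in the frame of crate between -0.112 and 0.112 m and z of tin5 in the frame of crate between 0 and 0.01 m); the robot touches nothing.
It fails at once if the tape roll or the note pad is moved more than 5 cm (distance of any of tape_roll, note_pad from where it was at the start of the episode above 0.05 m).
Of tin0, tin1, tin2, tin3, tin4, tin5 only 4 to 6 are there at a start; the rules pass over those that are not, and their reading is None.
At some moment in a run one of tin0, tin1, tin2, tin3, tin4, tin5 may be knocked a few centimetres aside while the robot is not near it.
It also fails if it takes over 210 s, if anything falls off the work surface, if the arm or the gripper's body presses on something with over 40 N, if the wrist force passes 120 N, or if a joint passes its speed limit or range.

ROBOT

A 6-joint arm with a two-finger parallel gripper is mounted at the origin on the work surface. World frame = base frame: x ahead of the robot, y to its left, z up, the work surface at z = 0. Lengths are in m, angles in rad, forces in N, time in s.
With the tool pointing down it reaches from about 0.375 to 0.825 m from the base axis. Payload 5.5 kg.
Tool frame: the origin (TCP) lies on the centre line of the jaws, within the pads' length; the fingertips stand 14 mm ahead of it and the grasp point (between the pads) lies 5 mm behind it; z points along the fingers, y is the direction in which the jaws open and shut (so a half turn about z gives the same grasp; the last joint's range is limited). The gripper opens to 85 mm and grips with 20 to 120 N. Pads are 22 mm wide; open, the fingers measure 114 mm over their backs; the gripper's body (76 mm by 85 mm) begins 54 mm behind the grasp point. The pads swing forward as they close: fully open they stand 13 mm farther back than shut.
Start: joints at [-1.327, 0.314, -0.047, 1.21, 0, 1.571], TCP at [0.145, -0.582, 0.245] pointing down, gripper open.
Joint ranges: [-2.67, 2.67], [-0.69, 1.73], [-1.03, 1.25], [-2.08, 2.16], [-1.42, 1.45], [-3.14, 3.14]. Speed limits (rad/s): [2.39, 2.39, 3.01, 3.14, 3.14, 3.14].

INTERFACE

Orientations are given as a unit quaternion [x, y, z, w].
In Python, from rig import r gives the robot as it stands. The module is installed in compiled form; this text tells all that it offers.
- The arm moves only by the tool carry_out, never from a script. Its argument "moves" is one flat list of numbers, 6 for each row, row after row: the shift along the tool's x, y, z in cm, then the turn, a rotation vector about the tool's x, y, z in degrees. A call has 1 to 8 rows; each row shifts and turns the commanded pose from where the row before left it, along the tool's axes as they then stand; what a row does not reach is not made up. A row lasts 1/10 s, in which the tool goes at most 50 mm and 8.59 degrees, less where a joint would pass 70% of its speed; a pose out of reach is approached as far as the arm can. A call with a gripper value outside its range is refused whole. "fingers" is the gripper's target within -1 to 1 (fully open at 1, half-way at 0, shut at -1), set as the call begins (left out, the last holds). The fingers move at their own pace and stop on an object; "force" is the grip in N (left out, the last holds). Time passes only in rows, so rows that do not move let the fingers close. It gives the time, the measured TCP pose, the force and the opening at its end, in the units of the state.
- r.sense(): the state, without advancing time (a new reading comes with each control period).
- r.capture(name): name is "scene" or "top" or "wrist"; returns the picture (480x640x3 uint8, red, green, blue); there is no depth.
- r.calibration(name): a dict with "fx", "fy", "cx", "cy" (pixels), "k1" (the pictures are not rectified: a ray, as slopes to the right and down, at radius r is drawn at 1 + k1 r^2 times it, then the intrinsics apply), "pose" (4x4, takes a point from camera to world coordinates); the wrist camera has in their place "mount" (4x4, takes a point from camera to tool coordinates, whose origin is the TCP and whose axes are the flange's). Camera axes: x right, y down, z forward; pixel columns grow to the right and rows downward; lengths in m; the calibration is good to about 2 mm. A picture is of the moment at which its call begins: read the wrist's pose just before it. calibration takes no time and is no camera call.
- r.close_job(): hands the job in, once; it reports no verdict.
Trained networks look in the newest picture that a camera, given by its name, has taken for a name from the list of things; names that differ only in an ending like _2 or _b are one class to them, and where a whole thing is asked for, a point or a joint stands for the part that bears it (a point fixed in the world has none). Each returns a list of dicts, best first, with "p" (0 to 1); they miss things now and then, are a little off and sometimes report something else, mostly with a low value. They report only what shows in the picture. A call takes as long as a camera call.
- r.search_frame(target, camera): "box" ([left, top, right, bottom] in pixels, round what is visible of it).
The state is a dict: "clock": time; "q": joint angles; "joint_velocities": joint speeds; "effort": joint torques, N m; "tcp_pos": TCP position; "orientation": TCP orientation; "force": force on the tool from outside, world axes, zero at the start; "ft_torque": the same for the moment, N m; "grip_width": finger opening in m.
Only numpy, scipy, OpenCV 4.12 (cv2) and the standard library are available. Lean on these libraries where they do the work, as an engineer would, in place of code of your own. Each camera call takes 0.05 s, during which the arm holds its last target.

## Working session

There is one attempt and no reset: what is moved stays moved. The work goes in short steps, Python scripts to look and compute and a tool call to move; the robot and the scene stay as the last step left them, time stands still between calls to the robot, and variables do not carry over. Pictures are saved under pics/ and viewed, and the job is handed in when it is done.

Besides the shell and the picture viewer there is one more tool, called as a command line: name --argument value ..., lists and objects as JSON in quotes. carry_out: Moves the arm, as the interface text tells. Its arguments: {"type":"object","properties":{"moves":{"type":"array","items":{"type":"number"}},"fingers":{"type":"number"},"force":{"type":"number"}},"required":["moves"]}

```bash
mkdir -p pics; ls
python3 - <<'E'
from rig import r
import cv2
print(r.sense())
for n in ["scene","top","wrist"]:
    im=r.capture(n); cv2.imwrite(f"pics/{n}0.png",im[:,:,::-1]); print(n,r.calibration(n))
E
```

```text
pics
{'clock': 0.0, 'q': array([-1.32700325e+00,  3.14246734e-01, -4.80803432e-02,  1.21019445e+00,
       -2.61629908e-05,  1.57081984e+00]), 'joint_velocities': array([ 9.80755195e-05, -1.28523229e-03, -6.80455970e-04,  1.51266758e-03,
        1.95883393e-03, -3.39111347e-04]), 'effort': array([-1.18568099e-03, -5.39593613e+01,  3.39748585e+01,  1.92293571e-02,
        3.06967668e-04,  6.17598815e-06]), 'tcp_pos': array([ 0.14468924, -0.5817214 ,  0.24442157]), 'orientation': array([ 9.92580870e-01,  1.21583189e-01, -1.17882364e-04, -8.54608466e-04]), 'force': array([ 0.63398525, -0.63083985,  0.47963513]), 'ft_torque': array([-0.03446114, -0.06001016,  0.02344978]), 'grip_width': 0.08530433700196374}
scene {'fx': 437.6212223215723, 'fy': 437.6212223215723, 'cx': 321.554983707573, 'cy': 241.47899085506074, 'k1': 0.013878663569619665, 'pose': array([[-0.72176093,  0.46712694, -0.51073828,  1.05519791],
       [ 0.69198546,  0.50272133, -0.51809978,  0.56895568],
       [ 0.01474066, -0.72736765, -0.68608966,  0.81359121],
       [ 0.        ,  0.        ,  0.        ,  1.        ]])
[... 179 characters left out ...]
 0.21601306,  0.26004006],
       [-0.99512224, -0.09583558,  0.02339388,  0.01243173],
       [-0.00202299, -0.21726671, -0.97611018,  1.28398897],
       [ 0.        ,  0.        ,  0.        ,  1.        ]])}
wrist {'fx': 431.07290456521895, 'fy': 431.07290456521895, 'cx': 319.2135355048738, 'cy': 237.25109984462082, 'k1': -0.00132651609135701, 'mount': array([[-1.36627521e-04, -9.58333416e-01, -2.85651964e-01,
         7.21328609e-02],
       [ 9.99999971e-01, -7.46394125e-05, -2.27892967e-04,
         5.89809346e-05],
       [ 1.97076551e-04, -2.85651987e-01,  9.58333399e-01,
        -1.28978983e-01],
       [ 0.00000000e+00,  0.00000000e+00,  0.00000000e+00,
         1.00000000e+00]])}
```

View pics/top0.png

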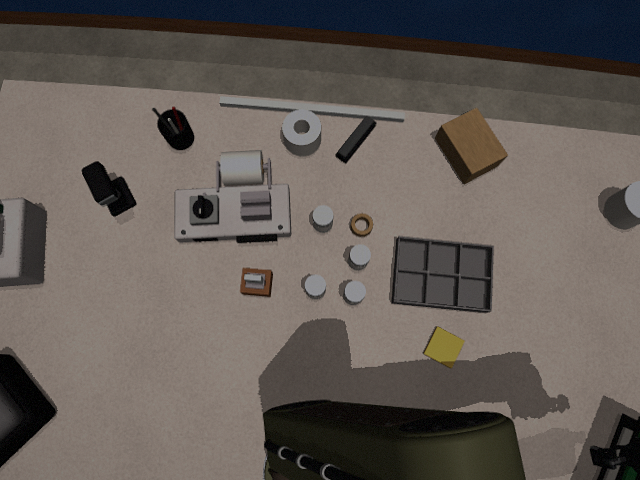

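View pics/scene0.png

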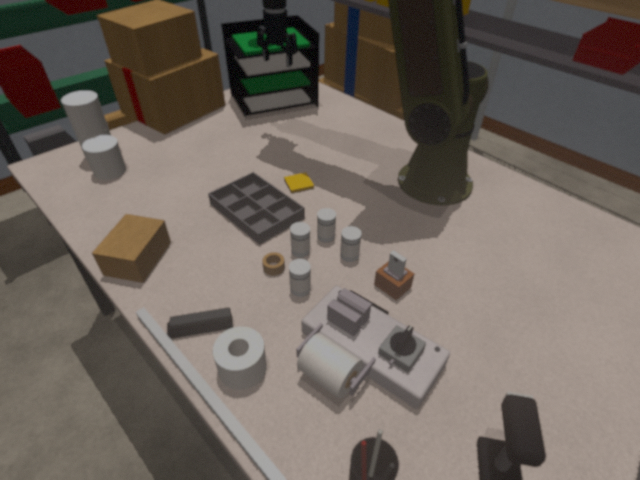

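```bash
cat > h.py <<'E'
import numpy as np, cv2
from scipy.spatial.transform import Rotation as R
from rig import r
def cal(n,st=None):
    c=r.calibration(n)
    K=np.array([[c['fx'],0,c['cx']],[0,c['fy'],c['cy']],[0,0,1.]]); D=np.array([c['k1'],0,0,0.])
    if 'pose' in c: T=c['pose']
    else:
        st=st or r.sense(); B=np.eye(4); B[:3,:3]=R.from_quat(st['orientation']).as_matrix(); B[:3,3]=st['tcp_pos']; T=B@c['mount']
    return K,D,T
def proj(P,C):
    K,D,T=C; M=np.linalg.inv(T)
    return cv2.projectPoints(np.atleast_2d(P).astype(float),cv2.Rodrigues(M[:3,:3])[0],M[:3,3],K,D)[0][:,0]
def back(uv,z,C):
    K,D,T=C
    s=cv2.undistortPoints(np.array(uv,float).reshape(-1,1,2),K,D)[:,0]
    d=np.c_[s,np.ones(len(s))]@T[:3,:3].T; o=T[:3,3]
    return o+d*((z-o[2])/d[:,2])[:,None]
E
python3 - <<'E'
from h import *
for t in ["tin0","labeller","gap_mouth","lock_knob","knob_grip","gauge","gauge_stand","crate","tape_roll","note_pad"]:
    for cam in ["top","scene"]:
        for d in r.search_frame(t,cam):
            if d['p']>.2: print(t,cam,np.round(d['box'],1),round(d['p'],2))
E
```

```text
tin0 top [306.3 271.  326.4 298.8] 0.78
tin0 top [343.2 279.2 363.7 304.4] 0.63
tin0 top [349.  245.6 373.2 266.1] 0.62
tin0 top [312.4 206.4 333.5 231.7] 0.56
tin0 scene [288.6 257.  309.6 296.4] 0.94
tin0 scene [315.5 204.9 337.2 244.2] 0.61
tin0 scene [290.7 223.2 309.3 259.5] 0.57
tin0 scene [342.1 229.4 359.6 260.2] 0.57
labeller top [175.2 150.4 291.3 246.1] 0.81
labeller top [312.5 204.9 335.7 232.4] 0.39
labeller scene [294.5 284.6 449.  409. ] 0.69
gap_mouth top [171.6 150.7 290.8 244. ] 0.96
gap_mouth top [423.5 326.1 463.2 368. ] 0.5
gap_mouth scene [295.7 288.1 453.8 406.6] 0.81
lock_knob top [194.3 194.2 215.  220.2] 0.59
lock_knob scene [391.2 322.  415.2 352.6] 0.7
knob_grip top [192.4 194.  215.9 218.3] 0.9
knob_grip top [311.8 205.4 335.6 236.3] 0.71
knob_grip top [175.2 151.2 290.8 244.5] 0.57
knob_grip top [391.3 233.9 491.7 313.6] 0.5
knob_grip scene [391.5 325.3 415.1 354.3] 0.76
gauge top [244.9 274.6 267.3 288.2] 0.53
gauge scene [384.1 250.  409.  279.8] 0.96
gauge scene [207.6 173.5 306.5 245.5] 0.27
gauge_stand top [243.2 265.7 275.4 296.7] 0.96
gauge_stand top [245.3 274.7 265.6 284.9] 0.23
gauge_stand scene [374.5 261.4 413.3 302.4] 0.56
gauge_stand scene [294.3 287.5 449.5 406.7] 0.43
crate top [389.8 237.2 493.3 310.6] 0.84
crate scene [206.4 174.4 305.6 245.1] 0.56
tape_roll top [350.7 210.6 371.8 238. ] 0.56
tape_roll scene [264.9 252.9 286.9 276.6] 0.82
tape_roll scene [289.8 222.8 309.5 257. ] 0.37
note_pad top [426.4 328.2 462.9 366.9] 0.86
note_pad top [174.4 149.7 292.7 243.9] 0.73
note_pad top [348.6 243.3 372.9 267.3] 0.47
note_pad scene [283.6 172.8 310.  191.7] 0.59
note_pad scene [390.7 325.2 415.8 351.3] 0.31
```

Top view: four tins (tops at about (323,213), (360,253), (315,284), (355,290)), the tape ring at (361,225), an empty crate at (443,274), the labeller at (233,211) and the gauge in its stand at (256,281). Next I'll zoom in and fit the poses.

Run:
```python
from h import *
im=cv2.imread("pics/top0.png")
c=im[140:320,165:305]; cv2.imwrite("pics/z1.png",cv2.resize(c,None,fx=4.2,fy=3.3*1.0,interpolation=cv2.INTER_CUBIC)) if 0 else cv2.imwrite("pics/z1.png",cv2.resize(im[145:305,170:380],None,fx=3.75,fy=3.75,interpolation=cv2.INTER_CUBIC))
cv2.imwrite("pics/z2.png",cv2.resize(im[190:380,290:500],None,fx=3.1,fy=3.1,interpolation=cv2.INTER_CUBIC))
im=cv2.imread("pics/scene0.png")
cv2.imwrite("pics/z3.png",cv2.resize(im[240:415,290:460],None,fx=3.4,fy=3.4,interpolation=cv2.INTER_CUBIC))
```

```text
(no output)
```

View pics/z1.png

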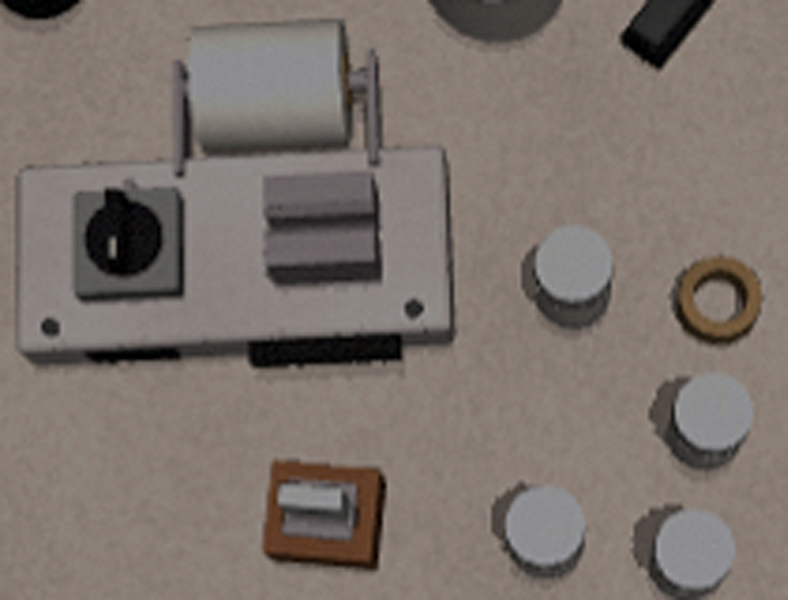

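View pics/z2.png

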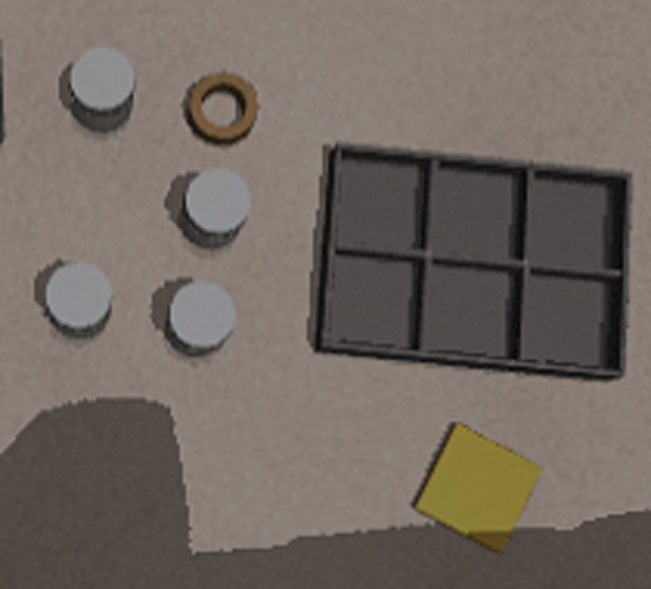

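View pics/z3.png

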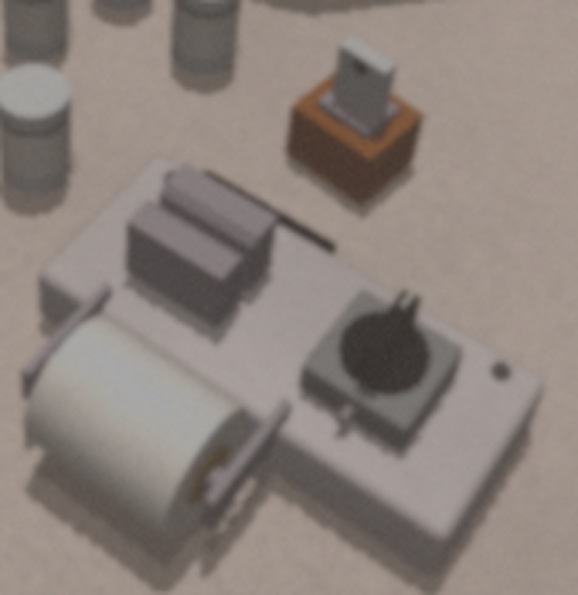

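Run:
```python
from h import *
C=cal("top"); S=cal("scene")
f=lambda p,s,o:np.array(p)/s+np.array(o)
t=back(f([(574,265),(713,413),(545,527),(694,550)],3.75,(170,145)),.08,C); print("tins",t.round(4)); 
ts=[((a+c)/2,b) for a,b,c in []]
print("tape",back(f([(719,300)],3.75,(170,145)),.03,C).round(4))
cr=back(f([(333,147),(631,172),(622,377),(317,350)],3.1,(290,190)),.04,C); print("crate",cr.round(4),cr.mean(0).round(4))
st=back(f([(275,462),(384,470),(376,565),(266,555)],3.75,(170,145)),.05,C); print("stand",st.round(4),st.mean(0).round(4))
la=back(f([(22,170),(443,148),(452,335),(18,348)],3.75,(170,145)),.05,C); print("lab",la.round(4),la.mean(0).round(4))
print("pad",back(f([(478,487)],3.1,(290,190)),.014,C).round(4))
for n,q in(("cr",cr),("st",st),("la",la)):
    print(n,[round(float(np.degrees(np.arctan2(*(q[a]-q[b])[[1,0]]))),1) for a,b in((0,3),(1,2),(0,1),(3,2))],[round(float(np.linalg.norm(q[a]-q[b])),4) for a,b in((0,3),(1,2),(0,1),(3,2))])
```

```text
tins [[ 0.6047  0.038   0.08  ]
 [ 0.5164 -0.0591  0.08  ]
 [ 0.4335  0.0396  0.08  ]
 [ 0.4282 -0.0544  0.08  ]]
tape [[ 0.6044 -0.0598  0.03  ]]
crate [[ 0.5787 -0.1499  0.04  ]
 [ 0.5819 -0.3908  0.04  ]
 [ 0.4167 -0.3883  0.04  ]
 [ 0.4153 -0.1483  0.04  ]] [ 0.4981 -0.2693  0.04  ]
stand [[0.4627 0.2185 0.05  ]
 [0.4645 0.1475 0.05  ]
 [0.4027 0.1454 0.05  ]
 [0.402  0.2164 0.05  ]] [0.433  0.1819 0.05  ]
lab [[0.6436 0.4152 0.05  ]
 [0.6859 0.134  0.05  ]
 [0.558  0.1137 0.05  ]
 [0.5214 0.3979 0.05  ]] [0.6022 0.2652 0.05  ]
pad [[ 0.3231 -0.2856  0.014 ]]
cr [-0.6, -0.9, 90.8, 90.3] [0.1634, 0.1652, 0.2409, 0.24]
st [1.9, 2.0, 91.4, 90.6] [0.0607, 0.0618, 0.071, 0.071]
la [8.1, 9.0, 98.6, 97.4] [0.1235, 0.1295, 0.2843, 0.2866]
```

```bash
cat >> h.py <<'E'
def go(x,y,z,yaw,st=None):
    """print turn (tool rotvec deg) and shift in tool axes after the turn (cm)"""
    st=st or r.sense()
    A=R.from_quat(st['orientation']); B=R.from_euler('z',yaw,degrees=True)*R.from_quat([1,0,0,0])
    rv=np.degrees((A.inv()*B).as_rotvec())
    s=B.inv().apply(np.array([x,y,z])-st['tcp_pos'])*100
    print("turn",rv.round(2),"shift after turn cm",s.round(2),"rows>=%d/%d"%(np.ceil(np.abs(rv).max()/8.5),np.ceil(np.linalg.norm(s)/5)))
def tins():
    """tins from top camera white discs + networks"""
    r.capture("top"); C=cal("top"); out=[]
    for d in r.search_frame("tin0","top"):
        b=d['box']; print(np.round(b,0),round(d['p'],2), back([((b[0]+b[2])/2,b[1]+10.3)],.08,C)[0].round(3))
E
python3 - <<'E'
from h import *
go(.516,-.059,.245,0)
E
```

```text
turn [ 0.   -0.   13.97] shift after turn cm [ 3.712e+01 -5.233e+01  3.000e-02] rows>=2/13
```

carry_out --moves '[0, 0, 0, 0, 0, 7, 0, 0, 0, 0, 0, 7, 2.65, -3.74, 0, 0, 0, 0, 2.65, -3.74, 0, 0, 0, 0, 2.65, -3.74, 0, 0, 0, 0, 2.65, -3.74, 0, 0, 0, 0, 2.65, -3.74, 0, 0, 0, 0, 2.65, -3.74, 0, 0, 0, 0]' --fingers 1 --force 40

```text
clock: 1.95
tcp_pos: [0.3047, -0.3564, 0.2455]
orientation: [1.0, -0.001, 0.0, 0.0]
force: [0.2, -0.6, 0.4]
grip_width: 0.0856
```

carry_out --moves '[2.65, -3.74, 0, 0, 0, 0, 2.65, -3.74, 0, 0, 0, 0, 2.65, -3.74, 0, 0, 0, 0, 2.65, -3.74, 0, 0, 0, 0, 2.65, -3.74, 0, 0, 0, 0, 2.65, -3.74, 0, 0, 0, 0, 2.65, -3.74, 0, 0, 0, 0, 2.65, -3.74, 0, 0, 0, 0]'

```text
clock: 2.75
tcp_pos: [0.5171, -0.0571, 0.2456]
orientation: [1.0, -0.0, 0.0, 0.0]
force: [0.2, -1.1, 0.8]
grip_width: 0.0855
```

Run:
```python
from h import *
st=r.sense(); print(st['q'].round(2),st['clock'])
go(.516,-.059,.066,0)
im=r.capture("wrist"); cv2.imwrite("pics/w1.png",im[:,:,::-1])
C=cal("wrist",st)
for d in r.search_frame("tin0","wrist"): print(np.round(d['box']),round(d['p'],2))
print(proj([[.6047,.038,.08],[.5164,-.0591,.08],[.4335,.0396,.08],[.4282,-.0544,.08]],C).round(0))
```

```text
[-0.11  0.16 -0.24  1.17 -0.    3.03] 2.75
turn [ 0.02 -0.04 -0.02] shift after turn cm [-0.11  0.19 17.96] rows>=1/4
[131.  41. 233. 124.] 0.98
[283. 263. 348. 361.] 0.7
[158. 258. 242. 352.] 0.58
[284. 170. 357. 251.] 0.57
[[172.  84.]
 [322. 217.]
 [192. 323.]
 [316. 330.]]
```

View pics/w1.png

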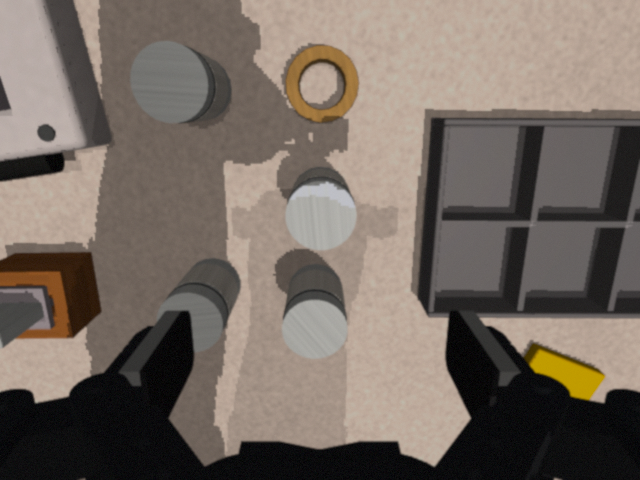

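Wrist view: the tin under the gripper has its top at (322,213). That is within 4 px of the prediction, so I'm grasping it.

carry_out --moves '[0.1, 0.2, 4.5, 0, 0, 0, 0, 0, 4.5, 0, 0, 0, 0, 0, 4.5, 0, 0, 0, 0, 0, 4.4, 0, 0, 0, 0, 0, 0, 0, 0, 0]'

```text
clock: 3.35
tcp_pos: [0.5117, -0.0609, 0.0613]
orientation: [1.0, -0.001, -0.005, -0.0]
force: [-1.4, 1.0, 0.0]
grip_width: 0.0857
```

carry_out --moves '[0, 0, 0, 0, 0, 0, 0, 0, 0, 0, 0, 0, 0, 0, 0, 0, 0, 0, 0, 0, 0, 0, 0, 0, 0, 0, 0, 0, 0, 0]' --fingers -1

```text
clock: 3.85
tcp_pos: [0.5195, -0.061, 0.0692]
orientation: [1.0, -0.0, 0.003, 0.0]
force: [-1.0, 1.3, 5.2]
grip_width: 0.049
```

carry_out --moves '[0, 0, -4, 0, 0, 0, 0, 0, -4, 0, 0, 0, 0, 0, -3, 0, 0, 0, 0.3, 4, 0, 0, 0, 0, 0.3, 4, 0, 0, 0, 0, 0.3, 4, 0, 0, 0, 0, 0.3, 4, 0, 0, 0, 0, 0.3, 4, 0, 0, 0, 0]'

```text
clock: 4.65
tcp_pos: [0.5326, -0.2628, 0.1784]
orientation: [1.0, -0.0, 0.001, 0.001]
force: [1.2, 1.0, -1.7]
grip_width: 0.0488
```

carry_out --moves '[0.3, 4, 0, 0, 0, 0, 0.3, 4, 0, 0, 0, 0, 0, 0.6, 0, 0, 0, 0, 0, 0, 0, 0, 0, 0, 0, 0, 0, 0, 0, 0]'

```text
clock: 5.15
tcp_pos: [0.538, -0.3462, 0.1771]
orientation: [1.0, -0.0, 0.0, -0.0]
force: [0.3, 1.0, -2.1]
grip_width: 0.0486
```

Run:
```python
from h import *
st=r.sense(); print(st['q'].round(2),st['clock'],st['grip_width'],st['force'])
go(.538,-.347,.076,0)
im=r.capture("wrist"); cv2.imwrite("pics/w2.png",im[:,:,::-1])
```

```text
[-0.57  0.42 -0.05  1.1   0.    2.57] 5.15 0.04863373449266331 [ 0.31839736  1.00573483 -2.07303211]
turn [-0.01 -0.03 -0.02] shift after turn cm [ 0.    0.08 10.11] rows>=1/3
```

View pics/w2.png

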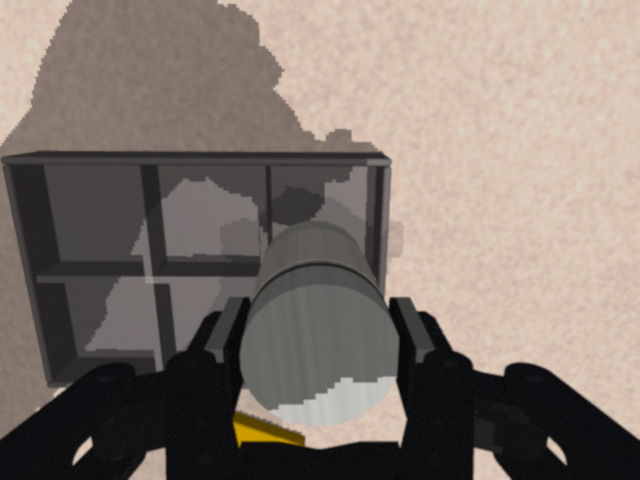

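Run:
```python
from h import *
C=cal("wrist")
print(back([(7,157),(389,158),(270,163),(155,163)],.04,C).round(4))
```

```text
[[ 0.582  -0.1552  0.04  ]
 [ 0.5815 -0.3884  0.04  ]
 [ 0.5784 -0.3157  0.04  ]
 [ 0.5784 -0.2452  0.04  ]]
```

carry_out --moves '[0, 0, 4, 0, 0, 0, 0, 0, 4, 0, 0, 0, 0, 0, 1.9, 0, 0, 0, 0, 0, 0, 0, 0, 0, 0, 0, 0, 0, 0, 0]'

```text
clock: 5.7
tcp_pos: [0.5381, -0.3455, 0.0775]
orientation: [1.0, 0.001, -0.0, -0.0]
force: [0.2, 0.4, -1.8]
grip_width: 0.0486
```

carry_out --moves '[0, 0, 0.2, 0, 0, 0, 0, 0, 0.1, 0, 0, 0]'

```text
clock: 5.9
tcp_pos: [0.5386, -0.3469, 0.0752]
orientation: [1.0, -0.0, 0.001, 0.0]
force: [-0.1, 0.3, -2.4]
grip_width: 0.0492
```

carry_out --moves '[0, 0, 0, 0, 0, 0, 0, 0, 0, 0, 0, 0, 0, 0, 0, 0, 0, 0, 0, 0, 0, 0, 0, 0, 0, 0, -4, 0, 0, 0, 0, 0, -4, 0, 0, 0, 0, 0, -4, 0, 0, 0]' --fingers 1

```text
clock: 6.6
tcp_pos: [0.5376, -0.3468, 0.1955]
orientation: [1.0, -0.0, -0.0, -0.0]
force: [0.6, -1.0, -1.0]
grip_width: 0.0858
```

Run:
```python
from h import *
st=r.sense(); print(st['tcp_pos'].round(3),st['clock'],st['grip_width'])
tins()
im=r.capture("top"); cv2.imwrite("pics/t1.png",cv2.resize(im[180:380,230:510,::-1],None,fx=2.8,fy=2.8))
go(.43,-.054,.18,0)
```

```text
[ 0.538 -0.347  0.196] 6.6 0.08576116951106498
[461. 249. 491. 273.] 0.87 [ 0.532 -0.337  0.08 ]
[304. 273. 328. 296.] 0.85 [0.44  0.039 0.08 ]
[313. 206. 334. 234.] 0.85 [0.603 0.037 0.08 ]
[340. 279. 366. 305.] 0.74 [ 0.434 -0.049  0.08 ]
[172. 151. 294. 246.] 0.6 [0.724 0.274 0.08 ]
turn [ 0.21 -0.32 -0.04] shift after turn cm [-10.99 -29.42   1.8 ] rows>=1/7
```

View pics/t1.png

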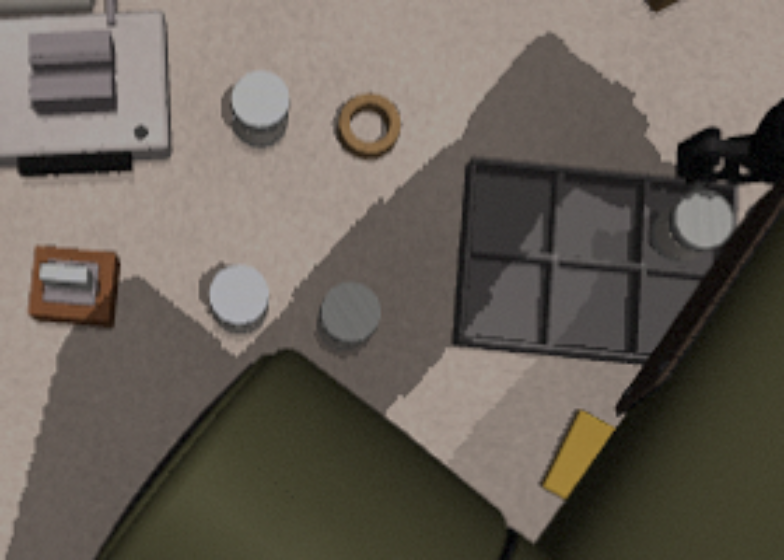

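The tin is upright in its cell and the others haven't moved. Next is the tin at (0.43, -0.054).

carry_out --moves '[-1.57, -4.2, 0, 0, 0, 0, -1.57, -4.2, 0, 0, 0, 0, -1.57, -4.2, 0, 0, 0, 0, -1.57, -4.2, 0, 0, 0, 0, -1.57, -4.2, 0, 0, 0, 0, -1.57, -4.2, 0, 0, 0, 0, -1.57, -4.2, 0, 0, 0, 0, 0, 0, 2, 0, 0, 0]'

```text
clock: 7.55
tcp_pos: [0.4269, -0.0491, 0.1748]
orientation: [1.0, 0.002, 0.001, -0.001]
force: [0.3, -0.8, -0.4]
grip_width: 0.0853
```

carry_out --moves '[0, 0, 4, 0, 0, 0, 0, 0, 4, 0, 0, 0, 0, 0, 2.5, 0, 0, 0, 0, 0, 0, 0, 0, 0]'

```text
clock: 7.95
tcp_pos: [0.4239, -0.0522, 0.0655]
orientation: [1.0, -0.0, -0.004, -0.001]
force: [-0.4, -0.5, -0.2]
grip_width: 0.0853
```

Run:
```python
from h import *
st=r.sense()
go(.43,-.054,.068,0)
im=r.capture("wrist"); cv2.imwrite("pics/w3.png",im[:,:,::-1])
```

```text
turn [-0.06  0.47 -0.02] shift after turn cm [ 0.61  0.18 -0.25] rows>=1/1
```

View pics/w3.png

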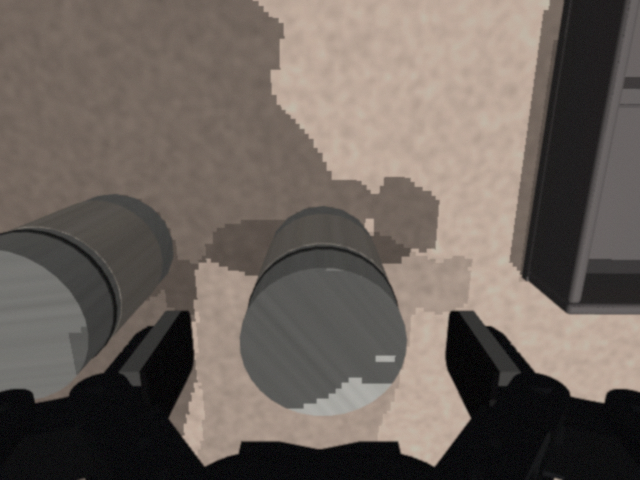

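carry_out --moves '[0, 0, 0, 0, 0, 0, 0, 0, 0, 0, 0, 0, 0, 0, 0, 0, 0, 0, 0, 0, 0, 0, 0, 0, 0, 0, 0, 0, 0, 0]' --fingers -1

```text
clock: 8.5
tcp_pos: [0.4297, -0.0531, 0.0709]
orientation: [1.0, -0.0, 0.002, 0.0]
force: [-1.7, 0.3, 5.5]
grip_width: 0.0487
```

carry_out --moves '[0, 0, -4, 0, 0, 0, 0, 0, -4, 0, 0, 0, 0, 0, -3, 0, 0, 0, 2.7, 3.4, 0, 0, 0, 0, 2.7, 3.4, 0, 0, 0, 0, 2.7, 3.4, 0, 0, 0, 0, 2.7, 3.4, 0, 0, 0, 0, 0, 0, 0, 0, 0, 0]'

```text
clock: 9.3
tcp_pos: [0.5396, -0.193, 0.1799]
orientation: [1.0, -0.002, 0.002, 0.001]
force: [0.2, 1.2, -1.4]
grip_width: 0.0487
```

Run:
```python
from h import *
st=r.sense();print(st['q'].round(2),st['grip_width'])
go(.539,-.191,.076,0)
```

```text
[-0.34  0.29 -0.23  1.05 -0.    2.8 ] 0.04874878702095715
turn [ 0.14 -0.2  -0.22] shift after turn cm [-0.06 -0.2  10.39] rows>=1/3
```

carry_out --moves '[0, -0.2, 4, 0, 0, 0, 0, 0, 4, 0, 0, 0, 0, 0, 1.9, 0, 0, 0, 0, 0, 0, 0, 0, 0, 0, 0, 0.4, 0, 0, 0, 0, 0, 0, 0, 0, 0]'

```text
clock: 9.9
tcp_pos: [0.537, -0.187, 0.0776]
orientation: [1.0, -0.0, 0.001, 0.0]
force: [0.0, 1.1, -0.4]
grip_width: 0.0489
```

carry_out --moves '[0, 0, 0, 0, 0, 0, 0, 0, 0, 0, 0, 0, 0, 0, 0, 0, 0, 0, 0, 0, 0, 0, 0, 0, 0, 0, -4, 0, 0, 0, 0, 0, -4, 0, 0, 0, 0, 0, -4, 0, 0, 0]' --fingers 1

```text
clock: 10.6
tcp_pos: [0.5358, -0.1867, 0.1976]
orientation: [1.0, -0.0, -0.0, -0.0]
force: [0.5, 0.6, 0.0]
grip_width: 0.0857
```

Run:
```python
from h import *
st=r.sense(); print(st['tcp_pos'].round(3),st['clock'],st['grip_width'])
tins()
im=r.capture("top"); cv2.imwrite("pics/t2.png",cv2.resize(im[180:380,230:510,::-1],None,fx=2.8,fy=2.8))
go(.435,.04,.19,12)
```

```text
[ 0.536 -0.187  0.198] 10.6 0.08565167963595999
[302. 272. 327. 296.] 0.83 [0.44  0.043 0.08 ]
[311. 207. 332. 235.] 0.56 [0.601 0.041 0.08 ]
turn [  0.16  -0.33 -12.03] shift after turn cm [ -5.38 -24.41   0.96] rows>=2/6
```

View pics/t2.png

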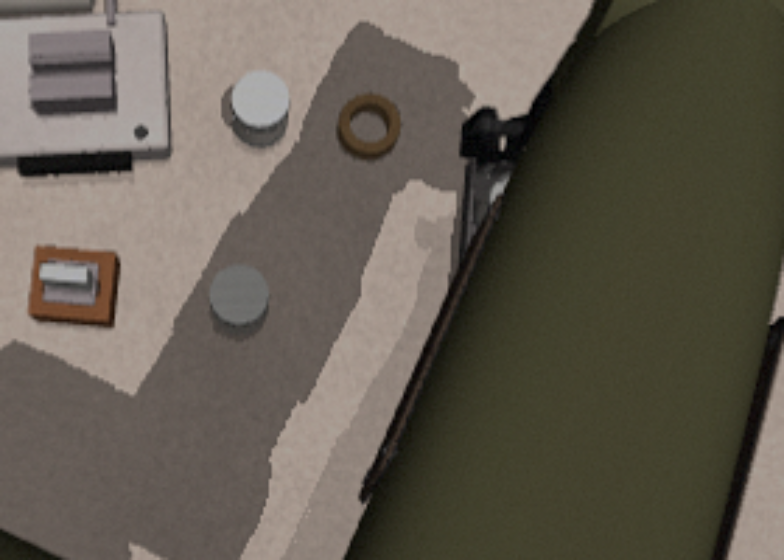

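carry_out --moves '[0, 0, 0, 0, 0, -6, 0, 0, 0, 0, 0, -6, -0.9, -4.07, 0, 0, 0, 0, -0.9, -4.07, 0, 0, 0, 0, -0.9, -4.07, 0, 0, 0, 0, -0.9, -4.07, 0, 0, 0, 0, -0.9, -4.07, 0, 0, 0, 0, -0.9, -4.07, 0, 0, 0, 0]'

```text
clock: 11.55
tcp_pos: [0.431, 0.042, 0.1951]
orientation: [0.995, 0.104, -0.001, -0.0]
force: [0.8, 0.4, 0.5]
grip_width: 0.0853
```

carry_out --moves '[0, 0, 2, 0, 0, 0, 0, 0, 4, 0, 0, 0, 0, 0, 3, 0, 0, 0, 0, 0, 0, 0, 0, 0]'

```text
clock: 11.95
tcp_pos: [0.4282, 0.0406, 0.1021]
orientation: [0.995, 0.104, -0.004, -0.0]
force: [-0.5, 0.0, 0.7]
grip_width: 0.0853
```

Run:
```python
from h import *
st=r.sense()
go(.4345,.04,.068,12)
im=r.capture("wrist"); cv2.imwrite("pics/w4.png",im[:,:,::-1])
```

```text
turn [-0.06  0.5  -0.01] shift after turn cm [0.61 0.19 3.41] rows>=1/1
```

View pics/w4.png

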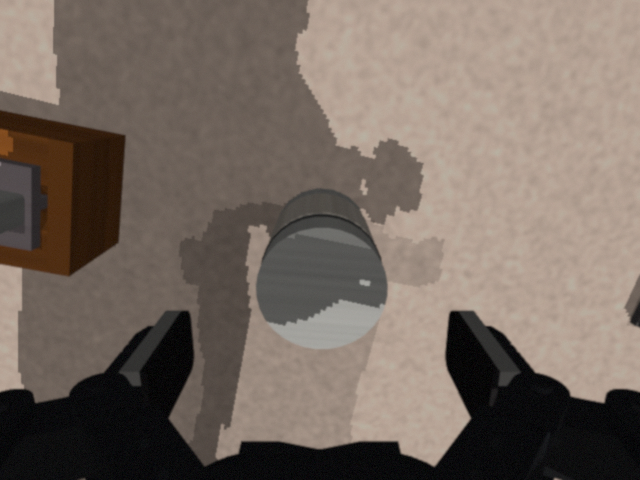

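carry_out --moves '[0.2, 0.1, 3.3, 0, 0, 0, 0, 0, 0, 0, 0, 0, 0, 0, 0, 0, 0, 0]'

```text
clock: 12.3
tcp_pos: [0.4348, 0.0401, 0.0742]
orientation: [0.995, 0.104, -0.0, -0.0]
force: [-1.0, -0.0, -0.6]
grip_width: 0.0853
```

carry_out --moves '[0, 0, 0, 0, 0, 0, 0, 0, 0, 0, 0, 0, 0, 0, 0, 0, 0, 0, 0, 0, 0, 0, 0, 0, 0, 0, 0, 0, 0, 0]' --fingers -1

```text
clock: 12.8
tcp_pos: [0.436, 0.0404, 0.0748]
orientation: [0.995, 0.104, 0.001, -0.0]
force: [-1.5, 0.1, 8.0]
grip_width: 0.0489
```

carry_out --moves '[0, 0, -4, 0, 0, 0, 0, 0, -4, 0, 0, 0, 0, 0, -3, 0, 0, 0, 0, 0, 0, 0, 0, 6, 0, 0, 0, 0, 0, 6]'

```text
clock: 13.3
tcp_pos: [0.4366, 0.0192, 0.1852]
orientation: [1.0, 0.014, 0.001, -0.011]
force: [0.6, -1.4, -1.1]
grip_width: 0.0483
```

Run:
```python
from h import *
st=r.sense();print(st['q'].round(2),st['grip_width'])
go(.459,-.347,.076,0)
```

```text
[ 0.03  0.04 -0.52  1.01  0.02  3.14] 0.04825070793892531
turn [-1.22 -0.17  1.64] shift after turn cm [ 2.24 36.62 10.92] rows>=1/8
```

carry_out --moves '[0.2, 4, 0, 0, 0, 0, 0.2, 4, 0, 0, 0, 0, 0.2, 4, 0, 0, 0, 0, 0.2, 4, 0, 0, 0, 0, 0.2, 4, 0, 0, 0, 0, 0.2, 4, 0, 0, 0, 0, 0.2, 4, 0, 0, 0, 0, 0.2, 4, 0, 0, 0, 0]'

```text
clock: 14.1
tcp_pos: [0.4599, -0.3034, 0.1773]
orientation: [1.0, 0.013, -0.0, -0.01]
force: [0.4, 0.6, -0.1]
grip_width: 0.0487
```

Run:
```python
from h import *
st=r.sense();print(st['q'].round(2),st['grip_width'])
go(.459,-.347,.08,0)
```

```text
[-0.59  0.27 -0.27  1.05  0.02  2.52] 0.04873044787397018
turn [-1.13  0.01  1.54] shift after turn cm [-0.09  4.36  9.73] rows>=1/3
```

carry_out --moves '[0, 0, 0, -1.15, 0, 1.55, 0, 4, 0, 0, 0, 0, 0, 0.1, 4, 0, 0, 0, 0, 0, 4, 0, 0, 0, 0, 0, 1.3, 0, 0, 0, 0, 0, 0, 0, 0, 0]'

```text
clock: 14.7
tcp_pos: [0.4585, -0.3415, 0.0825]
orientation: [1.0, 0.0, -0.002, -0.001]
force: [-1.0, -0.9, -1.7]
grip_width: 0.0485
```

Run:
```python
from h import *
go(.459,-.347,.08,0)
```

```text
turn [-0.14  0.23  0.  ] shift after turn cm [0.05 0.55 0.25] rows>=1/1
```

carry_out --moves '[0, 0.3, 0.2, 0, 0, 0, 0, 0, 0, 0, 0, 0]'

```text
clock: 14.9
tcp_pos: [0.4614, -0.347, 0.0839]
orientation: [1.0, 0.0, 0.001, 0.001]
force: [0.5, 0.4, -1.6]
grip_width: 0.0487
```

carry_out --moves '[0, 0, 0, 0, 0, 0, 0, 0, 0, 0, 0, 0, 0, 0, 0, 0, 0, 0, 0, 0, 0, 0, 0, 0, 0, 0, -4, 0, 0, 0, 0, 0, -4, 0, 0, 0, 0, 0, -4, 0, 0, 0]' --fingers 1

```text
clock: 15.6
tcp_pos: [0.4597, -0.3455, 0.2032]
orientation: [1.0, -0.0, -0.001, -0.0]
force: [0.9, -0.3, 0.1]
grip_width: 0.0855
```

Run:
```python
from h import *
st=r.sense(); print(st['tcp_pos'].round(3),st['clock'],st['grip_width'])
tins()
im=r.capture("top"); cv2.imwrite("pics/t3.png",cv2.resize(im[180:380,230:510,::-1],None,fx=2.8,fy=2.8))
im=r.capture("wrist"); cv2.imwrite("pics/w5.png",im[:,:,::-1])
go(.606,.038,.19,12)
```

```text
[ 0.46  -0.346  0.203] 15.6 0.0854774707914661
[465. 250. 493. 267.] 0.9 [ 0.533 -0.344  0.08 ]
[400. 239. 427. 269.] 0.64 [ 0.544 -0.184  0.08 ]
[464. 281. 491. 302.] 0.59 [ 0.456 -0.342  0.08 ]
[311. 204. 335. 230.] 0.57 [0.608 0.039 0.08 ]
[243. 274. 265. 287.] 0.33 [0.421 0.183 0.08 ]
turn [  0.12  -0.08 -12.  ] shift after turn cm [ 22.2  -34.57   1.31] rows>=2/9
```

View pics/t3.png

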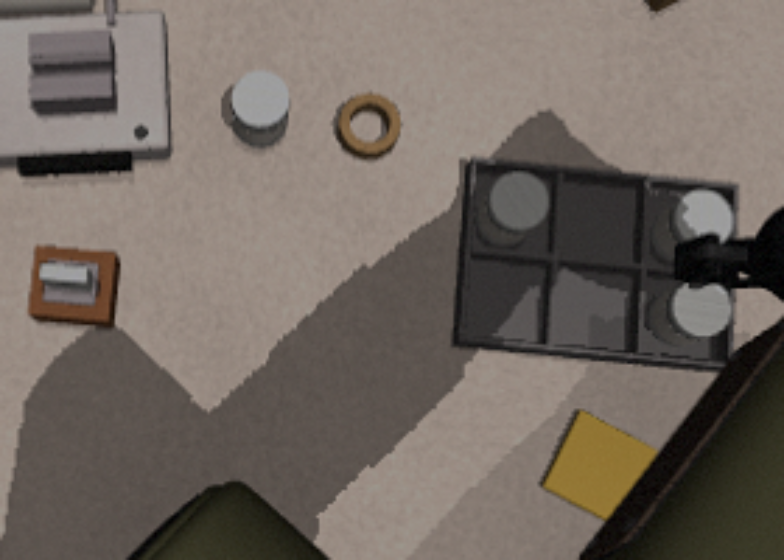

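View pics/w5.png

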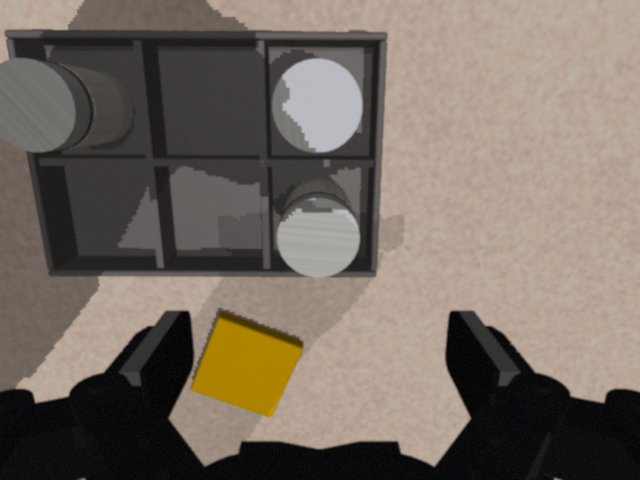

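Three tins are upright in cells. Now the last one, at (0.606, 0.038).

carry_out --moves '[0, 0, 0, 0, 0, -6, 0, 0, 0, 0, 0, -6, 2.22, -3.46, 0, 0, 0, 0, 2.22, -3.46, 0, 0, 0, 0, 2.22, -3.46, 0, 0, 0, 0, 2.22, -3.46, 0, 0, 0, 0, 2.22, -3.46, 0, 0, 0, 0, 2.22, -3.46, 0, 0, 0, 0]'

```text
clock: 16.6
tcp_pos: [0.5464, -0.1132, 0.2]
orientation: [0.995, 0.104, -0.002, -0.0]
force: [0.9, -0.5, 0.5]
grip_width: 0.085
```

carry_out --moves '[2.22, -3.46, 0, 0, 0, 0, 2.22, -3.46, 0, 0, 0, 0, 2.22, -3.46, 0, 0, 0, 0, 2.22, -3.46, 0, 0, 0, 0, 0, 0, 4, 0, 0, 0, 0, 0, 4, 0, 0, 0, 0, 0, 0, 0, 0, 0]'

```text
clock: 17.3
tcp_pos: [0.5995, 0.039, 0.1146]
orientation: [0.994, 0.105, -0.007, -0.0]
force: [-0.7, 0.2, -0.9]
grip_width: 0.0851
```

Run:
```python
from h import *
st=r.sense();print(st['q'].round(2),st['grip_width'])
go(.606,.038,.068,12)
im=r.capture("wrist"); cv2.imwrite("pics/w6.png",im[:,:,::-1])
```

```text
[ 0.07  0.41 -0.22  0.95 -0.    3.  ] 0.08512371844704353
turn [-0.09  0.76  0.05] shift after turn cm [0.61 0.23 4.66] rows>=1/1
```

View pics/w6.png

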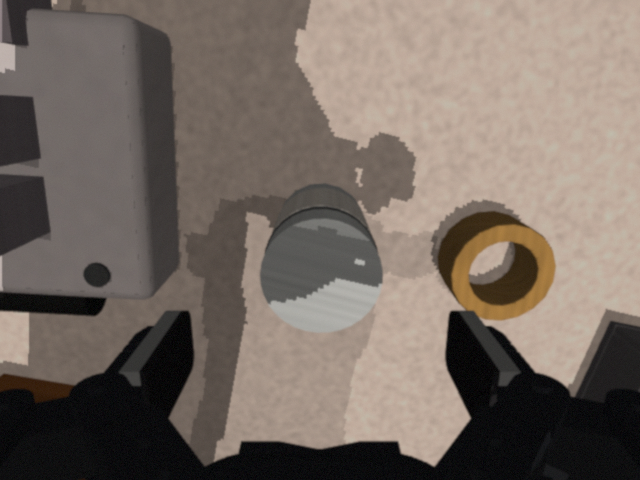

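Tin centred at (322,270), with the tape clear at (497,265). Descending to grasp.

carry_out --moves '[0, 0, 3, 0, 0, 0, 0.2, 0, 1.6, 0, 0, 0, 0, 0, 0, 0, 0, 0, 0, 0, 0, 0, 0, 0]'

```text
clock: 17.75
tcp_pos: [0.6079, 0.0389, 0.0773]
orientation: [0.995, 0.104, 0.0, 0.0]
force: [-0.2, -0.5, 1.1]
grip_width: 0.0852
```

carry_out --moves '[0, 0, 0, 0, 0, 0, 0, 0, 0, 0, 0, 0, 0, 0, 0, 0, 0, 0, 0, 0, 0, 0, 0, 0, 0, 0, 0, 0, 0, 0]' --fingers -1

```text
clock: 18.25
tcp_pos: [0.6082, 0.0393, 0.0774]
orientation: [0.995, 0.105, 0.001, 0.0]
force: [-1.2, 0.7, 5.5]
grip_width: 0.0488
```

carry_out --moves '[0, 0, -4, 0, 0, 0, 0, 0, -4, 0, 0, 0, 0, 0, -3, 0, 0, 0, 0, 0, 0, 0, 0, 0]'

```text
clock: 18.65
tcp_pos: [0.6103, 0.0394, 0.1912]
orientation: [0.995, 0.105, 0.004, 0.0]
force: [0.8, -0.3, -1.2]
grip_width: 0.0486
```

Run:
```python
from h import *
st=r.sense();print(st['q'].round(2),st['grip_width'])
go(.459,-.191,.18,12)
```

```text
[ 0.06  0.35 -0.12  1.09 -0.    3.  ] 0.04855350765172488
turn [ 0.08 -0.45  0.  ] shift after turn cm [-19.59  19.39   1.12] rows>=1/6
```

carry_out --moves '[-2.78, 2.77, 0, 0, 0, 0, -2.78, 2.77, 0, 0, 0, 0, -2.78, 2.77, 0, 0, 0, 0, -2.78, 2.77, 0, 0, 0, 0, -2.78, 2.77, 0, 0, 0, 0, -2.78, 2.77, 0, 0, 0, 0, -2.78, 2.77, 0, 0, 0, 0, 0, 0, 0, 0, 0, 0]'

```text
clock: 19.45
tcp_pos: [0.454, -0.1936, 0.185]
orientation: [0.995, 0.102, -0.002, 0.0]
force: [0.2, -0.3, -2.6]
grip_width: 0.0483
```

carry_out --moves '[0, 0, 0, 0, 0, 6, 0, 0, 0, 0, 0, 6, 0, 0, 2, 0, 0, 0, 0, 0, 0, 0, 0, 0]'

```text
clock: 19.85
tcp_pos: [0.4555, -0.1897, 0.1634]
orientation: [1.0, 0.0, -0.002, -0.001]
force: [-0.7, 0.8, -1.8]
grip_width: 0.0483
```

Run:
```python
from h import *
go(.459,-.191,.083,0)
```

```text
turn [-0.1   0.27  0.03] shift after turn cm [0.35 0.13 8.04] rows>=1/2
```

carry_out --moves '[0.2, 0.1, 4, 0, 0, 0, 0, 0, 3.4, 0, 0, 0, 0, 0, 0, 0, 0, 0, 0, 0, 0.5, 0, 0, 0, 0, 0, 0, 0, 0, 0]'

```text
clock: 20.35
tcp_pos: [0.46, -0.1921, 0.088]
orientation: [1.0, 0.0, 0.0, 0.0]
force: [-0.8, -0.1, -2.5]
grip_width: 0.0482
```

carry_out --moves '[0, 0, 0, 0, 0, 0, 0, 0, 0, 0, 0, 0, 0, 0, 0, 0, 0, 0, 0, 0, 0, 0, 0, 0, 0, 0, -4, 0, 0, 0, 0, 0, -4, 0, 0, 0, 0, 0, -4, 0, 0, 0]' --fingers 1

```text
clock: 21.05
tcp_pos: [0.4589, -0.1918, 0.2084]
orientation: [1.0, -0.0, -0.0, 0.0]
force: [0.6, -0.7, -0.2]
grip_width: 0.0856
```

Run:
```python
from h import *
st=r.sense(); print(st['tcp_pos'].round(3),st['clock'],st['grip_width'])
im=r.capture("top"); cv2.imwrite("pics/t4.png",cv2.resize(im[180:380,230:510,::-1],None,fx=2.8,fy=2.8))
im=r.capture("wrist"); cv2.imwrite("pics/w7.png",im[:,:,::-1])
go(.36,.15,.245,90)
```

```text
[ 0.459 -0.192  0.208] 21.05 0.08560322377807639
turn [  0.55  -0.19 -90.01] shift after turn cm [ 34.33 -10.25  -3.23] rows>=11/8
```

View pics/t4.png

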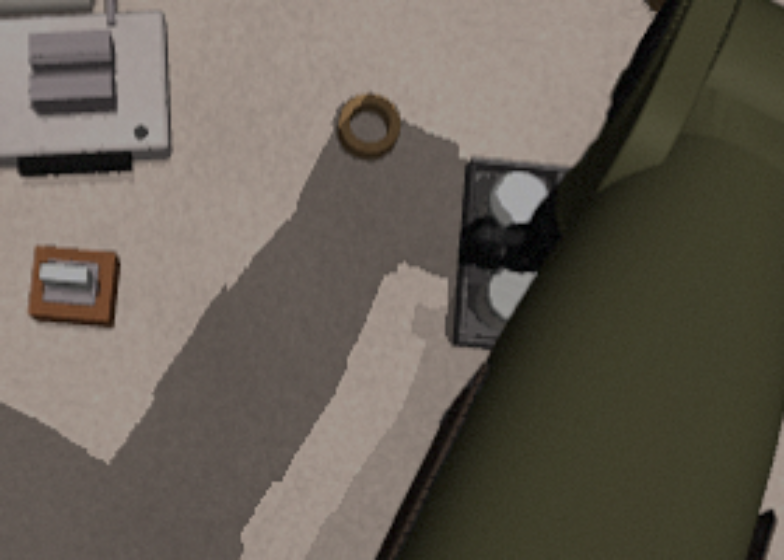

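View pics/w7.png

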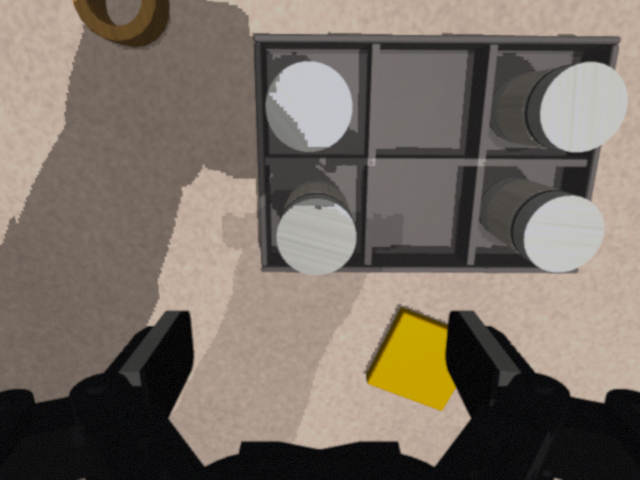

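All four tins are upright in the corner cells. On to the gauge: turning to yaw 90° and moving near the stand.

carry_out --moves '[0, 0, -2, 0, 0, -8.2, 0, 0, -2, 0, 0, -8.2, 0, 0, 0, 0, 0, -8.2, 0, 0, 0, 0, 0, -8.2, 0, 0, 0, 0, 0, -8.2, 0, 0, 0, 0, 0, -8.2, 0, 0, 0, 0, 0, -8.2, 0, 0, 0, 0, 0, -8.2]'

```text
clock: 21.95
tcp_pos: [0.459, -0.1918, 0.2465]
orientation: [0.839, 0.544, -0.0, -0.0]
force: [0.0, -0.6, -0.6]
grip_width: 0.0855
```

carry_out --moves '[0, 0, 0, 0, 0, -8.2, 0, 0, 0, 0, 0, -8.2, 0, 0, 0, 0, 0, -8, 4, -0.3, 0, 0, 0, 0, 4, -0.3, 0, 0, 0, 0, 4, -0.3, 0, 0, 0, 0, 4, -0.3, 0, 0, 0, 0, 4, -0.3, 0, 0, 0, 0]'

```text
clock: 22.75
tcp_pos: [0.4437, 0.0095, 0.2466]
orientation: [0.707, 0.707, -0.0, -0.0]
force: [0.5, -0.7, 0.2]
grip_width: 0.0851
```

carry_out --moves '[4, -0.3, 0, 0, 0, 0, 4, -0.3, 0, 0, 0, 0, 4, -0.3, 0, 0, 0, 0, 0, 0, 0, 0, 0, 0, 0, 0, 0, 0, 0, 0, 0, 0, 0, 0, 0, 0]'

```text
clock: 23.35
tcp_pos: [0.4351, 0.1273, 0.2466]
orientation: [0.707, 0.707, -0.001, -0.0]
force: [-0.3, -0.0, -0.5]
grip_width: 0.0852
```

Run:
```python
from h import *
st=r.sense(); print(st['tcp_pos'].round(3),st['clock'],st['q'].round(2))
im=r.capture("wrist"); cv2.imwrite("pics/w8.png",im[:,:,::-1])
go(.433,.182,.16,91.5)
im=r.capture("top"); cv2.imwrite("pics/t5.png",cv2.resize(im[180:380,230:510,::-1],None,fx=2.8,fy=2.8))
```

```text
[0.435 0.127 0.247] 23.35 [ 0.29  0.04 -0.38  1.16 -0.    1.86]
turn [-0.05  0.04 -1.59] shift after turn cm [ 5.5  -0.08  8.67] rows>=1/3
```

View pics/w8.png

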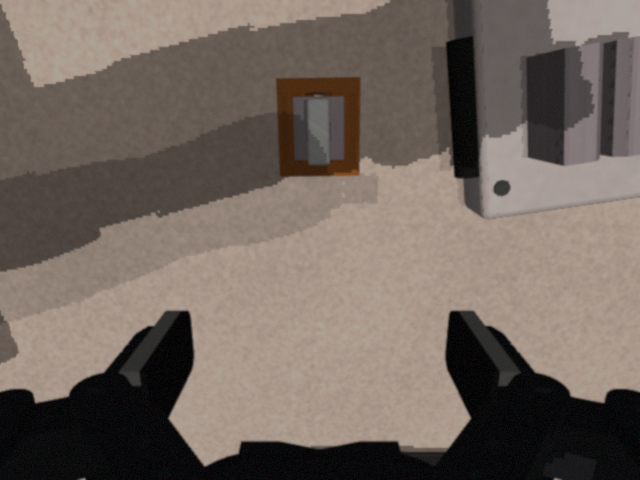

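View pics/t5.png

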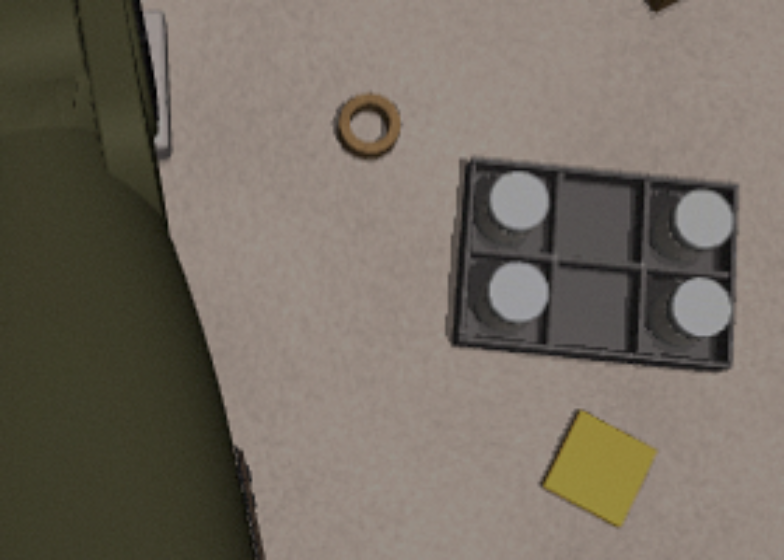

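Run:
```python
import cv2
im=cv2.imread("pics/w8.png")
cv2.imwrite("pics/z4.png",cv2.resize(im[65:190,260:380],None,fx=4.7,fy=4.7,interpolation=cv2.INTER_CUBIC))
cv2.imwrite("pics/z5.png",cv2.resize(im[0:230,430:640],None,fx=2.6,fy=2.6,interpolation=cv2.INTER_CUBIC))
```

```text
(no output)
```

View pics/z4.png

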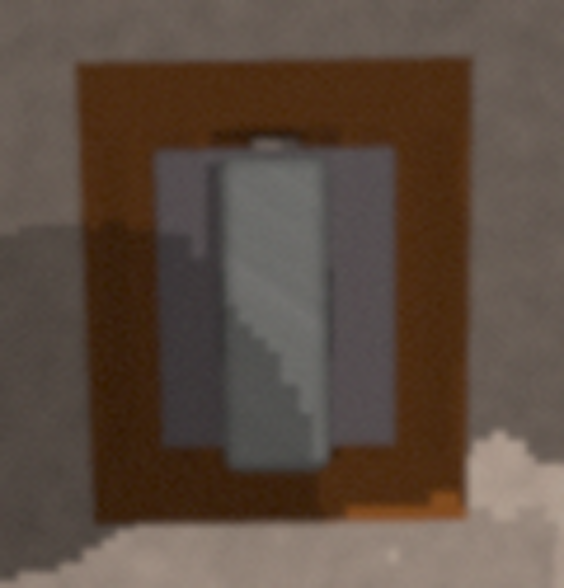

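View pics/z5.png

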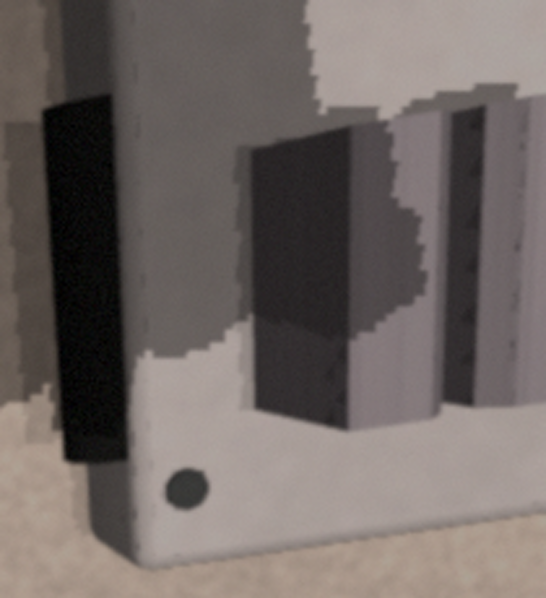

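Run:
```python
from h import *
C=cal("wrist")
for n,z,p in (("stand",.05,[(78,65),(470,58),(467,517),(95,523)]),("handle",.106,[(222,155),(325,155),(328,470),(228,472)]),("shoulder",.056,[(153,150),(395,147),(393,445),(160,445)])):
    q=back(np.array(p)/4.7+np.array([260,65]),z,C); print(n,q[:,:2].round(4).tolist(),q.mean(0).round(4),
     [round(float(np.degrees(np.arctan2(*(q[a]-q[b])[[1,0]]))),1) for a,b in((1,0),(2,3),(0,3),(1,2))],[round(float(np.linalg.norm(q[a]-q[b])),4) for a,b in((1,0),(2,3),(0,3),(1,2))])
```

```text
stand [[0.4046, 0.2199], [0.4638, 0.2207], [0.4651, 0.1514], [0.4052, 0.1505]] [0.4347 0.1856 0.05  ] [0.8, 0.8, 90.5, 91.0] [0.0593, 0.0599, 0.0694, 0.0694]
handle [[0.4277, 0.2056], [0.4408, 0.2056], [0.4413, 0.1659], [0.4281, 0.1657]] [0.4345 0.1857 0.106 ] [-0.1, 1.0, 90.6, 90.8] [0.0131, 0.0132, 0.0399, 0.0397]
shoulder [[0.416, 0.2075], [0.4523, 0.2078], [0.4527, 0.1635], [0.4163, 0.1636]] [0.4343 0.1856 0.056 ] [0.6, -0.1, 90.3, 90.4] [0.0363, 0.0364, 0.0439, 0.0443]
```

carry_out --moves '[2.9, 0, 0, 0, 0, -0.7, 2.94, -0.1, 0, 0, 0, 0, 0, 0, 4, 0, 0, 0, 0, 0, 4, 0, 0, 0, 0, 0, 4, 0, 0, 0, 0, 0, 3, 0, 0, 0, 0, 0, 0, 0, 0, 0, 0, 0, 0, 0, 0, 0]'

```text
clock: 24.25
tcp_pos: [0.4339, 0.1856, 0.0972]
orientation: [0.703, 0.711, -0.001, -0.0]
force: [-0.4, 0.4, 0.1]
grip_width: 0.0854
```

Run:
```python
from h import *
go(.4345,.1857,.08,90.7)
im=r.capture("wrist"); cv2.imwrite("pics/w9.png",im[:,:,::-1])
```

```text
turn [-0.08  0.05 -0.09] shift after turn cm [0.01 0.06 1.72] rows>=1/1
```

View pics/w9.png

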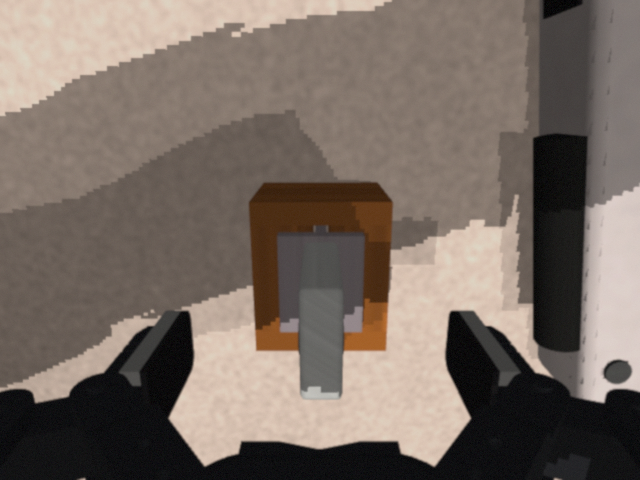

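Handle centred between the pads at (321,345). Lowering 1.7 cm and gripping.

carry_out --moves '[0, 0.05, 1.7, 0, 0, 0, 0, 0, 0, 0, 0, 0]'

```text
clock: 24.5
tcp_pos: [0.435, 0.1864, 0.0806]
orientation: [0.703, 0.711, 0.0, 0.0]
force: [-0.4, 0.0, -0.6]
grip_width: 0.0857
```

carry_out --moves '[0, 0, 0, 0, 0, 0, 0, 0, 0, 0, 0, 0, 0, 0, 0, 0, 0, 0, 0, 0, 0, 0, 0, 0, 0, 0, 0, 0, 0, 0, 0, 0, 0, 0, 0, 0, 0, 0, 0, 0, 0, 0, 0, 0, 0, 0, 0, 0]' --fingers -1 --force 50

```text
clock: 25.3
tcp_pos: [0.4345, 0.1866, 0.0802]
orientation: [0.703, 0.711, -0.0, 0.0]
force: [-0.7, 0.4, 5.0]
grip_width: 0.0136
```

Run:
```python
from h import *
s=r.sense(); print(s['tcp_pos'].round(4),R.from_quat(s['orientation']).as_euler('xyz',degrees=True),s['force'],s['grip_width'])
im=r.capture("wrist"); cv2.imwrite("pics/w10.png",im[:,:,::-1])
```

```text
[0.4345 0.1866 0.0802] [-1.79997281e+02  3.66923956e-03  9.06998988e+01] [-0.7215092   0.36851303  5.04578734] 0.013589631192685633
```

View pics/w10.png

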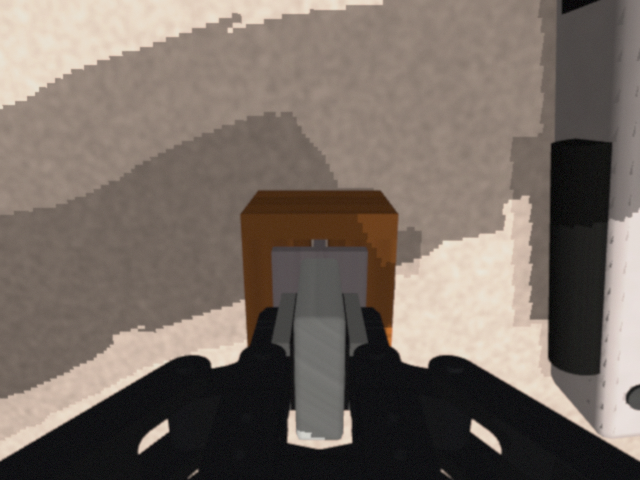

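carry_out --moves '[0, 0, -2, 0, 0, 0, 0, 0, -4, 0, 0, 0, 0, 0, -4, 0, 0, 0, 0, 0, -4, 0, 0, 0, 0, 0, -1, 0, 0, -7.6, 0, 0, 0, 0, 0, 0]'

```text
clock: 25.95
tcp_pos: [0.4356, 0.187, 0.2316]
orientation: [0.654, 0.757, 0.001, 0.001]
force: [0.2, -0.0, -1.7]
grip_width: 0.0133
```

Run:
```python
from h import *
print(r.sense()['grip_width'],r.sense()['q'].round(2))
go(.611,.13,.23,98.3)
```

```text
0.01328842282907021 [ 0.41  0.08 -0.37  1.12 -0.    1.83]
turn [ 0.17 -0.04  0.03] shift after turn cm [-8.17 16.54  0.16] rows>=1/4
```

carry_out --moves '[-1.63, 3.31, 0, 0, 0, 0, -1.63, 3.31, 0, 0, 0, 0, -1.63, 3.31, 0, 0, 0, 0, -1.63, 3.31, 0, 0, 0, 0, -1.63, 3.31, 0, 0, 0, 0, 0, 0, 0, 0, 0, 0, 0, 0, 0, 0, 0, 0, 0, 0, 0, 0, 0, 0]'

```text
clock: 26.75
tcp_pos: [0.6084, 0.1298, 0.2284]
orientation: [0.654, 0.756, -0.001, -0.001]
force: [0.7, -0.1, -1.5]
grip_width: 0.0137
```

Run:
```python
from h import *
im=r.capture("wrist"); cv2.imwrite("pics/w11.png",im[:,:,::-1])
print(r.sense()['tcp_pos'],r.sense()['grip_width'])
```

```text
[0.6084763  0.12999562 0.22889855] 0.013331083254059644
```

View pics/w11.png

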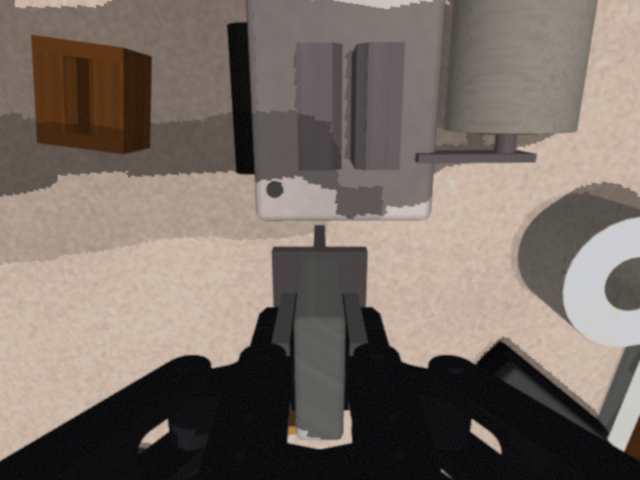

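Run:
```python
import cv2
im=cv2.imread("pics/w11.png")
cv2.imwrite("pics/z6.png",cv2.resize(im[20:190,270:430],None,fx=4.4,fy=3.5,interpolation=cv2.INTER_CUBIC))
```

```text
(no output)
```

View pics/z6.png

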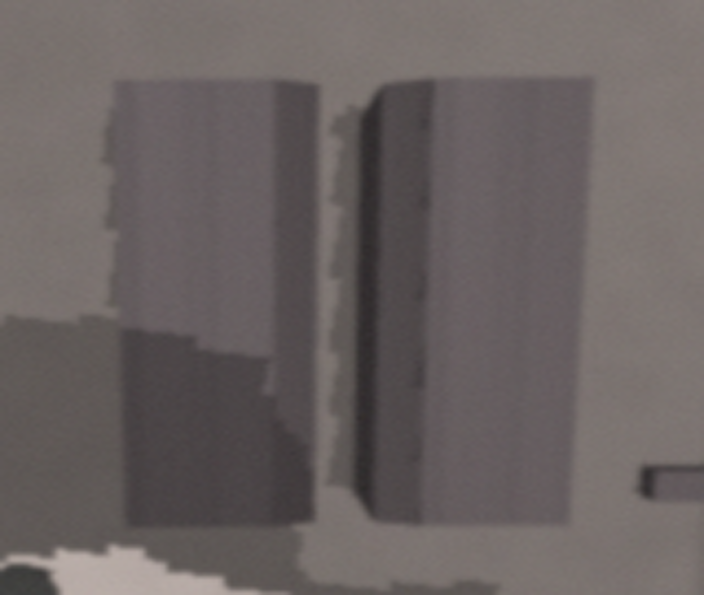

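Run:
```python
from h import *
st=r.sense(); C=cal("wrist",st)
c=lambda p:np.array(p)/[4.4,3.5]+[270,20]
for n,p in (("outer",[(115,80),(595,78),(570,524),(127,524)]),("inner",[(275,80),(433,80),(422,524),(275,524)])):
    q=back(c(p),.1,C); print(n,q[:,:2].round(4).tolist(),q.mean(0).round(4),
     [round(float(np.degrees(np.arctan2(*(q[a]-q[b])[[1,0]]))),1) for a,b in((1,0),(2,3),(0,3),(1,2))],[round(float(np.linalg.norm(q[a]-q[b])),4) for a,b in((1,0),(2,3),(0,3),(1,2))])
go(.614,.203,.23,98.3)
# check bias: stand slot
```

```text
outer [[0.5796, 0.2343], [0.6389, 0.2432], [0.6495, 0.1742], [0.5901, 0.1655]] [0.6145 0.2043 0.1   ] [8.5, 8.3, 98.7, 98.8] [0.06, 0.06, 0.0696, 0.0699]
inner [[0.5994, 0.2372], [0.6189, 0.24], [0.6297, 0.1713], [0.61, 0.1684]] [0.6145 0.2042 0.1   ] [8.3, 8.3, 98.8, 98.9] [0.0198, 0.0199, 0.0696, 0.0696]
turn [-0.15  0.01 -0.02] shift after turn cm [ 7.14  1.6  -0.11] rows>=1/2
```

Gap mouth fits at (0.6145, 0.2042) with yaw 8.6°, and the fitted sizes match the given dimensions. Moving the blade over it.

Run:
```python
from h import *
go(.6144,.205,.185,98.6)
```

```text
turn [-0.15  0.01 -0.32] shift after turn cm [7.33 1.71 4.39] rows>=1/2
```

carry_out --moves '[3.6, 0.85, 0, 0, 0, -0.3, 3.7, 0.85, 0, 0, 0, 0, 0, 0, 2, 0, 0, 0, 0, 0, 1.5, 0, 0, 0, 0, 0, 0, 0, 0, 0, 0, 0, 0, 0, 0, 0]'

```text
clock: 27.4
tcp_pos: [0.6151, 0.2047, 0.1951]
orientation: [0.652, 0.758, -0.0, -0.0]
force: [-0.2, -0.1, -0.6]
grip_width: 0.0131
```

Run:
```python
from h import *
go(.6144,.205,.1302,98.6)
im=r.capture("wrist"); cv2.imwrite("pics/w12.png",im[:,:,::-1])
```

```text
turn [-0.06  0.02  0.02] shift after turn cm [ 0.04 -0.07  6.49] rows>=1/2
```

View pics/w12.png

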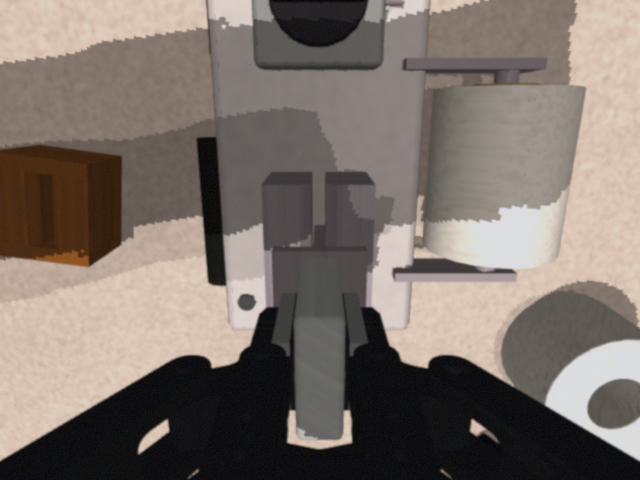

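Blade (320) and gap (319) line up. Lowering in stages.

carry_out --moves '[0, 0, 1.5, 0, 0, 0, 0, 0, 1.5, 0, 0, 0, 0, 0, 1, 0, 0, 0, 0, 0, 0, 0, 0, 0]'

```text
clock: 27.85
tcp_pos: [0.6155, 0.2041, 0.1546]
orientation: [0.652, 0.758, -0.001, -0.0]
force: [-0.5, -1.1, -1.2]
grip_width: 0.0137
```

carry_out --moves '[0, 0, 1, 0, 0, 0, 0, 0, 0.8, 0, 0, 0, 0, 0, 0.4, 0, 0, 0, 0, 0, 0, 0, 0, 0]'

```text
clock: 28.25
tcp_pos: [0.6158, 0.2043, 0.1319]
orientation: [0.652, 0.758, -0.001, -0.0]
force: [-0.7, 0.1, -0.9]
grip_width: 0.0134
```

carry_out --moves '[0, 0, 0.2, 0, 0, 0, 0, 0, 0.1, 0, 0, 0, 0, 0, 0, 0, 0, 0]'

```text
clock: 28.55
tcp_pos: [0.6162, 0.2045, 0.1303]
orientation: [0.652, 0.758, -0.0, 0.0]
force: [-1.2, -0.1, 1.7]
grip_width: 0.0135
```

Run:
```python
from h import *
s=r.sense(); print(s['tcp_pos'],s['force'],s['ft_torque'])
im=r.capture("wrist"); cv2.imwrite("pics/w13.png",im[:,:,::-1])
```

```text
[0.61619389 0.20446795 0.1302622 ] [-1.16183177 -0.11792334  1.66988013] [-0.09398422  0.36774456  0.01026031]
```

View pics/w13.png

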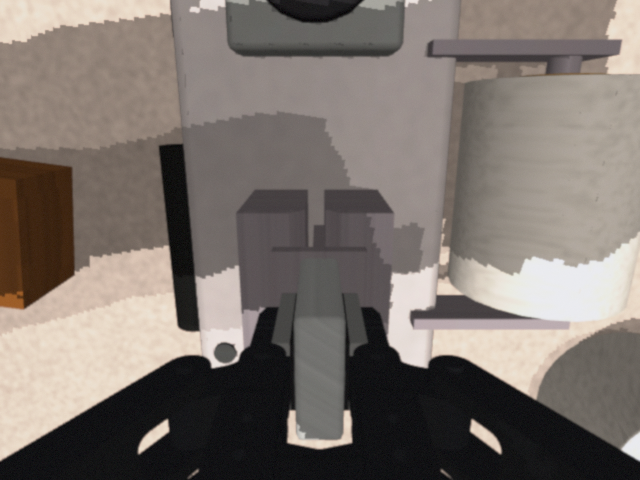

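The shoulder is seated, with light contact and z at the expected height. Releasing.

carry_out --moves '[0, 0, 0, 0, 0, 0, 0, 0, 0, 0, 0, 0, 0, 0, 0, 0, 0, 0, 0, 0, 0, 0, 0, 0, 0, 0, 0, 0, 0, 0, 0, 0, 0, 0, 0, 0]' --fingers 1

```text
clock: 29.2
tcp_pos: [0.616, 0.2044, 0.1297]
orientation: [0.652, 0.758, -0.0, -0.0]
force: [-0.3, -0.8, 0.1]
grip_width: 0.0854
```

carry_out --moves '[0, 0, -2, 0, 0, 0, 0, 0, -4, 0, 0, 0, 0, 0, -4, 0, 0, 0, 0, 0, -2, 0, 0, 0, 0, 0, 0, 0, 0, 0]'

```text
clock: 29.7
tcp_pos: [0.618, 0.2051, 0.254]
orientation: [0.652, 0.758, 0.003, 0.002]
force: [0.2, -0.4, -0.8]
grip_width: 0.0853
```

Run:
```python
from h import *
s=r.sense(); print(s['tcp_pos'],s['q'].round(2))
im=r.capture("wrist"); cv2.imwrite("pics/w14.png",im[:,:,::-1])
cv2.imwrite("pics/w14k.png",cv2.resize(im[0:180,220:420,::-1],None,fx=3.5,fy=3.2,interpolation=cv2.INTER_CUBIC))
a=np.radians(8.55); print("knob",.6145-np.sin(a)*.13,.2042+np.cos(a)*.13)
```

```text
[0.61803083 0.20511706 0.25398743] [ 0.32  0.4   0.1   1.26 -0.    1.74]
knob 0.5951725835934001 0.3327552448367856
```

View pics/w14.png

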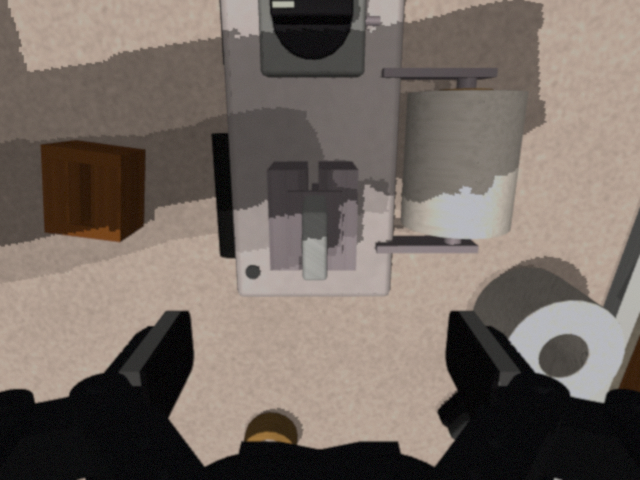

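View pics/w14k.png

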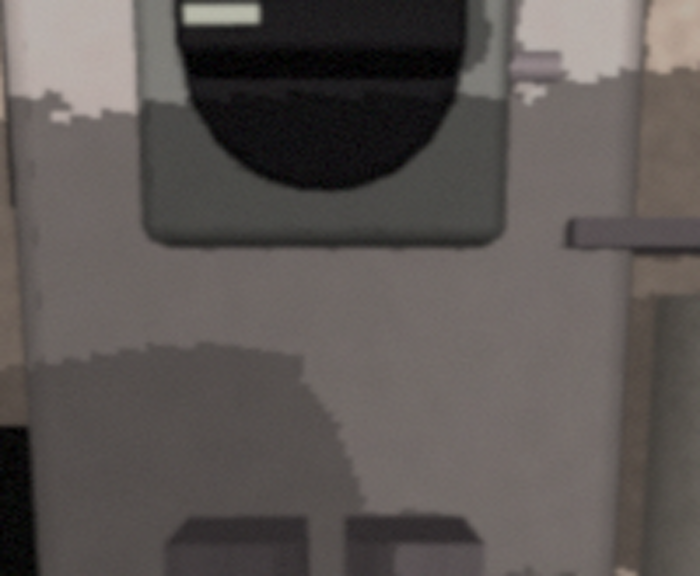

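Gauge standing in the gap; the knob bar lies along the labeller's x. Turning the tool 90° and moving over the knob.

carry_out --moves '[0, 0, 0, 0, 0, -8.2, 0, 0, 0, 0, 0, -8.2, 0, 0, 0, 0, 0, -8.2, 0, 0, 0, 0, 0, -8.2, 0, 0, 0, 0, 0, -8.2, 0, 0, 0, 0, 0, -8.2, 0, 0, 0, 0, 0, -8.2, 0, 0, 0, 0, 0, -8.2]'

```text
clock: 30.55
tcp_pos: [0.6151, 0.2041, 0.2476]
orientation: [0.135, 0.991, -0.001, -0.002]
force: [-0.2, -0.6, -0.6]
grip_width: 0.0854
```

carry_out --moves '[0, 0, 0, 0, 0, -8.2, 0, 0, 0, 0, 0, -8.2, 0, 0, 0, 0, 0, -8, 0, 0, 0, 0, 0, 0, 0, 0, 0, 0, 0, 0]'

```text
clock: 31.05
tcp_pos: [0.6154, 0.2043, 0.2484]
orientation: [-0.073, 0.997, -0.0, -0.001]
force: [-0.6, 1.0, 0.3]
grip_width: 0.0851
```

Run:
```python
from h import *
print(r.sense()['q'].round(2))
go(.5952,.3328,.23,188.55)
```

```text
[ 0.32  0.41  0.09  1.26 -0.    0.17]
turn [-0.04 -0.15 -0.14] shift after turn cm [ 0.09 13.01  1.84] rows>=1/3
```

carry_out --moves '[0, 3.25, 0, 0, 0, 0, 0, 3.25, 0, 0, 0, 0, 0, 3.25, 0, 0, 0, 0, 0, 3.25, 0, 0, 0, 0, 0, 0, 0, 0, 0, 0, 0, 0, 0, 0, 0, 0]'

```text
clock: 31.65
tcp_pos: [0.5961, 0.3334, 0.2489]
orientation: [-0.075, 0.997, -0.001, -0.001]
force: [0.8, -0.7, 0.7]
grip_width: 0.0856
```

Run:
```python
from h import *
st=r.sense(); im=r.capture("wrist"); cv2.imwrite("pics/w15.png",im[:,:,::-1])
a=np.radians(8.55); c=np.array([.5952,.3328]); u=np.array([np.cos(a),np.sin(a)]); v=np.array([-u[1],u[0]])
print(proj([[*(c+u*i*.024+v*j*.006),.111] for i in(-1,1) for j in(-1,1)],cal("wrist",st)).round(0))
go(.5952,.3328,.105,188.55)
```

```text
[[309. 190.]
 [328. 190.]
 [310. 262.]
 [328. 262.]]
turn [-0.06 -0.08 -0.02] shift after turn cm [ 0.12  0.04 14.41] rows>=1/3
```

View pics/w15.png

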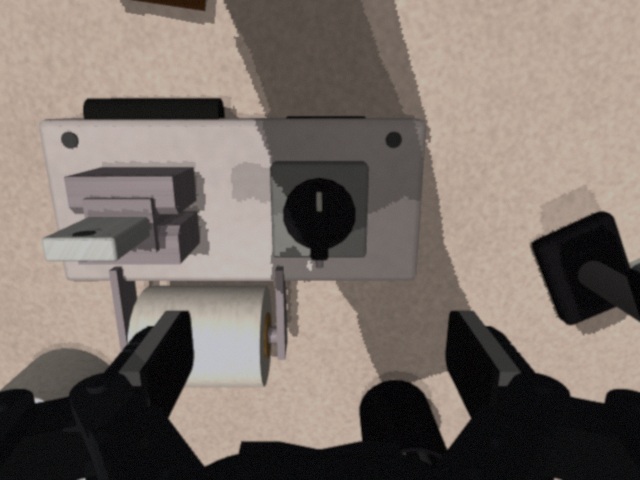

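carry_out --moves '[0.1, 0, 4, 0, 0, 0, 0, 0, 4, 0, 0, 0, 0, 0, 4, 0, 0, 0, 0, 0, 2.2, 0, 0, 0, 0, 0, 0, 0, 0, 0, 0, 0, 0, 0, 0, 0]'

```text
clock: 32.3
tcp_pos: [0.5959, 0.3317, 0.1082]
orientation: [-0.074, 0.997, -0.0, -0.0]
force: [-0.3, -0.1, -0.2]
grip_width: 0.0853
```

Run:
```python
from h import *
st=r.sense(); im=r.capture("wrist"); cv2.imwrite("pics/w16.png",im[:,:,::-1])
go(.5952,.3328,.102,188.55)
```

```text
turn [ 0.02  0.08 -0.04] shift after turn cm [0.14 0.06 0.74] rows>=1/1
```

View pics/w16.png

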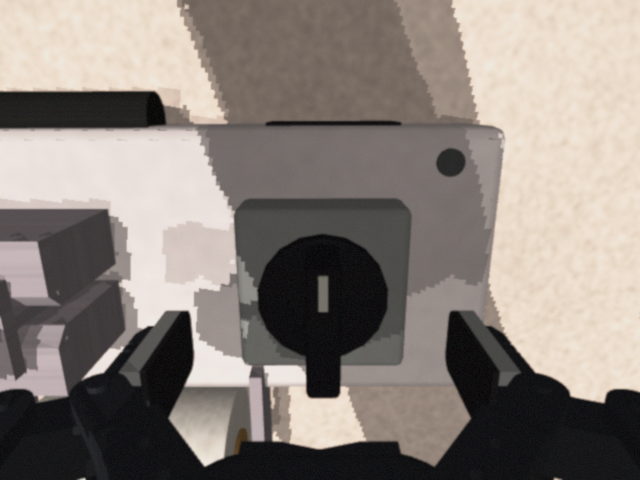

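carry_out --moves '[0.1, 0.08, 0.6, 0, 0, 0, 0, 0, 0, 0, 0, 0, 0, 0, 0, 0, 0, 0]'

```text
clock: 32.65
tcp_pos: [0.5947, 0.3336, 0.1025]
orientation: [-0.075, 0.997, 0.0, 0.0]
force: [0.3, -0.4, -0.5]
grip_width: 0.0852
```

carry_out --moves '[0, 0, 0, 0, 0, 0, 0, 0, 0, 0, 0, 0, 0, 0, 0, 0, 0, 0, 0, 0, 0, 0, 0, 0, 0, 0, 0, 0, 0, 0, 0, 0, 0, 0, 0, 0, 0, 0, 0, 0, 0, 0, 0, 0, 0, 0, 0, 0]' --fingers -1 --force 60

```text
clock: 33.45
tcp_pos: [0.5945, 0.3329, 0.1019]
orientation: [-0.075, 0.997, -0.001, -0.0]
force: [-0.1, -3.8, 4.3]
grip_width: 0.0108
```

Run:
```python
from h import *
s=r.sense(); print(s['tcp_pos'],s['q'].round(2),s['force'],s['grip_width'])
```

```text
[0.59448008 0.3328605  0.10186049] [ 0.51  0.55 -0.03  0.99 -0.    0.36] [-0.14460806 -3.76479799  4.26406382] 0.010806797818910812
```

Gripped with a 10.8 mm opening and only small forces. Turning clockwise (+z of the tool).

carry_out --moves '[0, 0, 0, 0, 0, 8, 0, 0, 0, 0, 0, 8, 0, 0, 0, 0, 0, 8, 0, 0, 0, 0, 0, 8]'

```text
clock: 33.85
tcp_pos: [0.5945, 0.3331, 0.1019]
orientation: [0.206, 0.979, -0.0, -0.0]
force: [-0.8, -2.3, 3.1]
grip_width: 0.0108
```

Run:
```python
from h import *
s=r.sense(); print(s['tcp_pos'],s['q'].round(2),s['force'],s['ft_torque'],s['grip_width'])
```

```text
[0.5945348  0.33310784 0.10190067] [ 0.51  0.55 -0.03  0.99 -0.    0.93] [-0.80042802 -2.27315815  3.12535141] [-0.67957175  0.02064049  0.06703868] 0.010803468593518106
```

carry_out --moves '[0, 0, 0, 0, 0, 8, 0, 0, 0, 0, 0, 8, 0, 0, 0, 0, 0, 8, 0, 0, 0, 0, 0, 8, 0, 0, 0, 0, 0, 4.5, 0, 0, 0, 0, 0, 0, 0, 0, 0, 0, 0, 0]'

```text
clock: 34.55
tcp_pos: [0.5947, 0.3333, 0.1019]
orientation: [0.499, 0.867, -0.0, 0.0]
force: [0.5, -3.5, 2.9]
grip_width: 0.011
```

Run:
```python
from h import *
s=r.sense(); print(s['tcp_pos'],s['q'].round(2),s['force'],s['ft_torque'],s['grip_width'],R.from_quat(s['orientation']).as_euler('xyz',degrees=True))
im=r.capture("wrist"); cv2.imwrite("pics/w17.png",im[:,:,::-1])
```

```text
[0.59472358 0.33327542 0.10186451] [ 0.51  0.55 -0.03  0.99 -0.    1.56] [ 0.52655372 -3.47277908  2.92718377] [-0.76628965 -0.13547071 -0.10915551] 0.011015822434397545 [-1.79989051e+02  3.02597133e-02  1.20184165e+02]
```

View pics/w17.png

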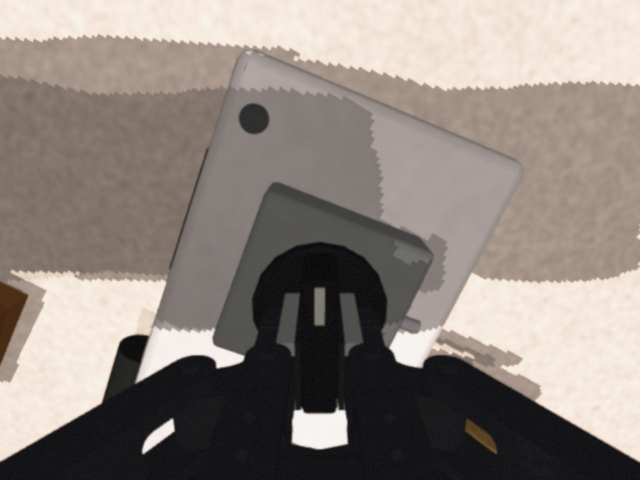

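The bar has turned about 68° (1.19 rad) with the gripper. Releasing and lifting to check that it stays.

carry_out --moves '[0, 0, 0, 0, 0, 0, 0, 0, 0, 0, 0, 0, 0, 0, 0, 0, 0, 0, 0, 0, 0, 0, 0, 0, 0, 0, 0, 0, 0, 0]' --fingers 1

```text
clock: 35.1
tcp_pos: [0.5943, 0.3336, 0.1016]
orientation: [0.499, 0.867, -0.0, -0.0]
force: [0.2, 0.5, -1.0]
grip_width: 0.0816
```

carry_out --moves '[0, 0, -3, 0, 0, 0, 0, 0, -4, 0, 0, 0, 0, 0, -4, 0, 0, 0, 0, 0, -4, 0, 0, 0, 0, 0, 0, 0, 0, 0]'

```text
clock: 35.6
tcp_pos: [0.5972, 0.3351, 0.2589]
orientation: [0.499, 0.866, 0.004, 0.003]
force: [-0.6, 0.8, 0.5]
grip_width: 0.0856
```

Run:
```python
from h import *
s=r.sense(); print(s['tcp_pos'],s['q'].round(2))
im=r.capture("wrist"); cv2.imwrite("pics/w18.png",im[:,:,::-1])
im=r.capture("scene"); cv2.imwrite("pics/s2.png",im[:,:,::-1])
a=np.radians(8.55); g=np.array([.6145,.2042])
go(*(g+.001*np.array([-np.sin(a),np.cos(a)])),.254,98.6)
```

```text
[0.59716322 0.33510856 0.25889078] [0.51 0.47 0.21 1.3  0.   1.56]
turn [ 0.12 -0.03 21.51] shift after turn cm [-13.02  -0.03  -0.1 ] rows>=3/3
```

View pics/w18.png

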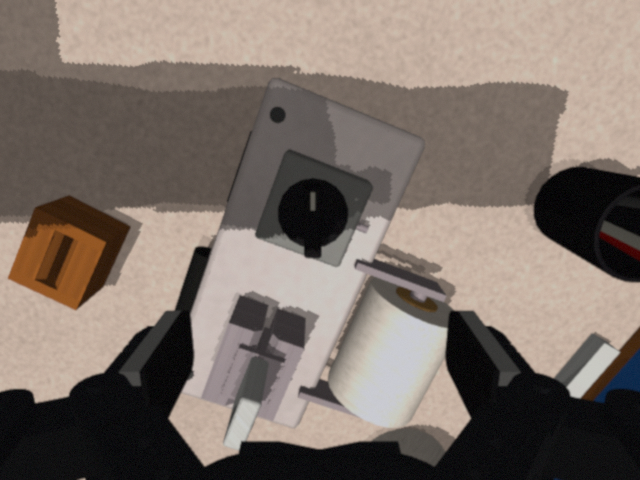

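View pics/s2.png

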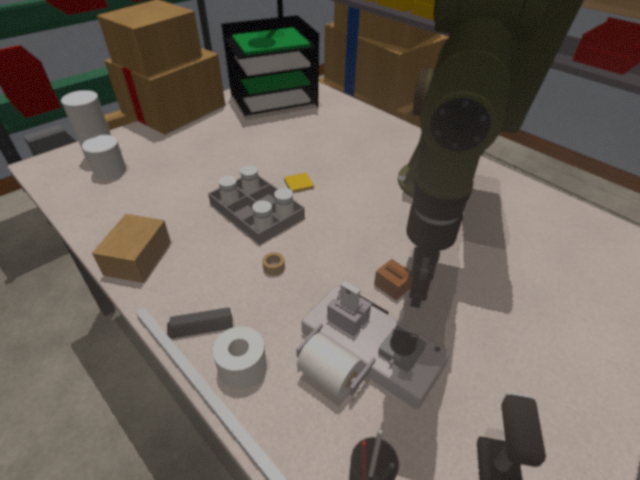

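The knob stayed locked: the bar is still at the turned angle with no grip on it. The gauge is upright in the gap. Going back to the gauge.

carry_out --moves '[0, 0, 0, 0, 0, 7.2, 0, 0, 0, 0, 0, 7.2, 0, 0, 0, 0, 0, 7.1, -3.25, 0, 0, 0, 0, 0, -3.25, 0, 0, 0, 0, 0, -3.25, 0, 0, 0, 0, 0, -3.25, 0, 0, 0, 0, 0, 0, 0, 0, 0, 0, 0]'

```text
clock: 36.5
tcp_pos: [0.6134, 0.201, 0.2497]
orientation: [0.654, 0.757, -0.002, -0.0]
force: [0.3, -0.2, -0.2]
grip_width: 0.0854
```

Run:
```python
from h import *
go(.616,.2045,.1302,98.55)
```

```text
turn [-0.22  0.12 -0.19] shift after turn cm [ 0.31  0.31 11.95] rows>=1/3
```

carry_out --moves '[0.3, 0.25, 4, 0, 0, 0, 0, 0, 4, 0, 0, 0, 0, 0, 2, 0, 0, 0, 0, 0, 0, 0, 0, 0, 0, 0, 0, 0, 0, 0]'

```text
clock: 37.0
tcp_pos: [0.6152, 0.2085, 0.151]
orientation: [0.652, 0.758, -0.001, -0.001]
force: [0.9, 0.0, -0.8]
grip_width: 0.0854
```

Run:
```python
from h import *
go(.616,.2045,.1302,98.55)
im=r.capture("wrist"); cv2.imwrite("pics/w19.png",im[:,:,::-1])
```

```text
turn [-0.14  0.03  0.07] shift after turn cm [-0.41  0.02  2.08] rows>=1/1
```

View pics/w19.png

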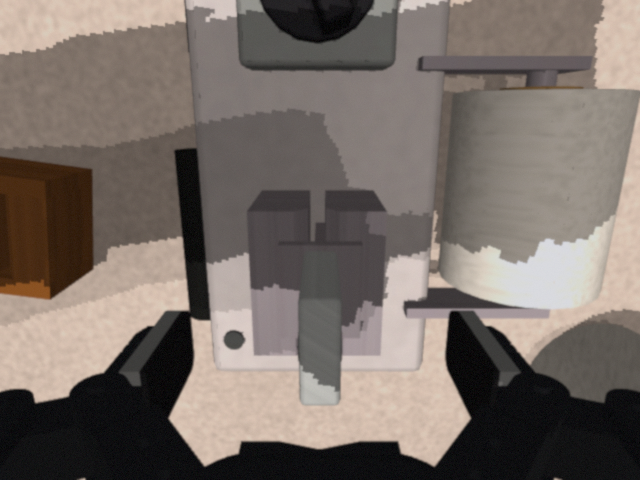

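Handle centred at (320,340). Shifting -0.35 cm in x, going down and gripping.

carry_out --moves '[-0.35, 0, 1.2, 0, 0, 0, 0, 0, 0.85, 0, 0, 0, 0, 0, 0, 0, 0, 0, 0, 0, 0, 0, 0, 0]'

```text
clock: 37.45
tcp_pos: [0.6162, 0.2046, 0.1311]
orientation: [0.652, 0.758, -0.0, -0.0]
force: [0.8, 0.7, 0.1]
grip_width: 0.0853
```

carry_out --moves '[0, 0, 0, 0, 0, 0, 0, 0, 0, 0, 0, 0, 0, 0, 0, 0, 0, 0, 0, 0, 0, 0, 0, 0, 0, 0, 0, 0, 0, 0, 0, 0, 0, 0, 0, 0, 0, 0, 0, 0, 0, 0, 0, 0, 0, 0, 0, 0]' --fingers -1 --force 50

```text
clock: 38.25
tcp_pos: [0.6162, 0.2048, 0.1314]
orientation: [0.652, 0.758, -0.0, -0.0]
force: [-2.8, -0.9, 3.5]
grip_width: 0.0134
```

Run:
```python
from h import *
s=r.sense(); print(s['tcp_pos'],s['force'],s['grip_width'],R.from_quat(s['orientation']).as_euler('xyz',degrees=True))
```

```text
[0.61618497 0.20480564 0.13140494] [-2.79378274 -0.92842368  3.53893562] 0.013399635435529607 [-1.79953203e+02  8.39265002e-03  9.86022835e+01]
```

carry_out --moves '[0, 0, -2, 0, 0, 0, 0, 0, -3, 0, 0, 0, 0, 0, -3, 0, 0, 0, 0, 0, -2, 0, 0, 0, 0, 0, 0, 0, 0, 7.9, 0, 0, 0, 0, 0, 0]'

```text
clock: 38.85
tcp_pos: [0.617, 0.2049, 0.2318]
orientation: [0.703, 0.711, 0.0, 0.0]
force: [-0.3, -0.7, -2.4]
grip_width: 0.0136
```

Run:
```python
from h import *
print(r.sense()['grip_width'])
go(.4345,.1866,.22,90.7)
```

```text
0.013605464811512483
turn [ 0.06 -0.   -0.04] shift after turn cm [ -1.61 -18.27   1.18] rows>=1/4
```

carry_out --moves '[-0.32, -3.65, 0, 0, 0, 0, -0.32, -3.65, 0, 0, 0, 0, -0.32, -3.65, 0, 0, 0, 0, -0.32, -3.65, 0, 0, 0, 0, -0.32, -3.65, 0, 0, 0, 0, 0, 0, 3, 0, 0, 0, 0, 0, 3, 0, 0, 0, 0, 0, 0, 0, 0, 0]'

```text
clock: 39.65
tcp_pos: [0.4308, 0.1852, 0.1676]
orientation: [0.702, 0.712, -0.004, -0.001]
force: [-0.1, 0.8, -1.5]
grip_width: 0.0133
```

carry_out --moves '[0, 0, 0, 0, 0, 0, 0, 0, 0, 0, 0, 0]'

```text
clock: 39.85
tcp_pos: [0.435, 0.1869, 0.1724]
orientation: [0.702, 0.712, 0.0, 0.0]
force: [-0.4, 0.1, -0.7]
grip_width: 0.0131
```

Run:
```python
from h import *
go(.4345,.1866,.0814,90.7)
im=r.capture("wrist"); cv2.imwrite("pics/w20.png",im[:,:,::-1])
```

```text
turn [ 0.04 -0.01  0.05] shift after turn cm [-0.03 -0.06  9.1 ] rows>=1/2
```

View pics/w20.png

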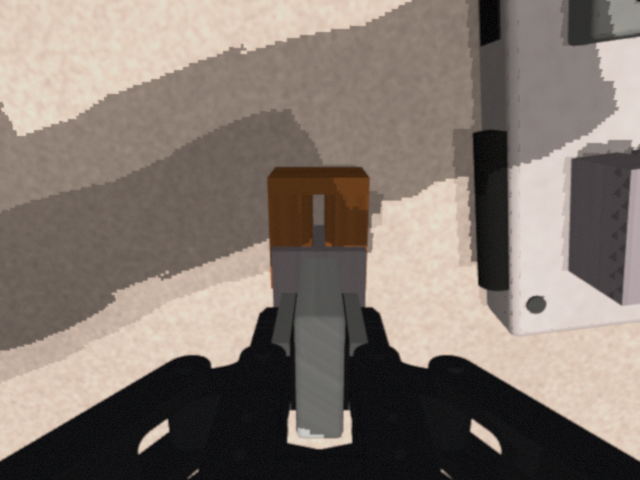

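Slot at x≈319 and blade at 319, so they line up. Lowering.

carry_out --moves '[0, 0, 3, 0, 0, 0, 0, 0, 2, 0, 0, 0, 0, 0, 1, 0, 0, 0, 0, 0, 0, 0, 0, 0]'

```text
clock: 40.3
tcp_pos: [0.4338, 0.1864, 0.1109]
orientation: [0.703, 0.711, -0.001, -0.0]
force: [-0.5, 1.0, -1.5]
grip_width: 0.0138
```

carry_out --moves '[0, 0, 1, 0, 0, 0, 0, 0, 1, 0, 0, 0, 0, 0, 0.8, 0, 0, 0, 0, 0, 0.2, 0, 0, 0, 0, 0, 0, 0, 0, 0]'

```text
clock: 40.8
tcp_pos: [0.434, 0.1865, 0.0813]
orientation: [0.703, 0.711, -0.0, -0.0]
force: [-0.2, 0.2, -0.3]
grip_width: 0.0136
```

Run:
```python
from h import *
s=r.sense(); print(s['tcp_pos'],s['force'],s['ft_torque'])
go(.4345,.1866,.0814,90.7)
```

```text
[0.43404217 0.18653182 0.081335  ] [-0.21321491  0.2054579  -0.31527525] [-0.02687052  0.07269817  0.025605  ]
turn [-0.04  0.02  0.  ] shift after turn cm [ 0.01  0.05 -0.01] rows>=1/1
```

carry_out --moves '[0, 0, 0.1, 0, 0, 0, 0, 0, 0, 0, 0, 0]'

```text
clock: 41.0
tcp_pos: [0.4341, 0.1865, 0.0813]
orientation: [0.703, 0.711, -0.0, -0.0]
force: [-4.8, -1.5, 11.8]
grip_width: 0.0136
```

carry_out --moves '[0, 0, 0, 0, 0, 0, 0, 0, 0, 0, 0, 0, 0, 0, 0, 0, 0, 0, 0, 0, 0, 0, 0, 0, 0, 0, 0, 0, 0, 0, 0, 0, 0, 0, 0, 0]' --fingers 1

```text
clock: 41.6
tcp_pos: [0.4341, 0.1865, 0.0802]
orientation: [0.703, 0.711, -0.0, -0.0]
force: [0.1, -0.6, 1.0]
grip_width: 0.0855
```

carry_out --moves '[0, 0, -2, 0, 0, 0, 0, 0, -4, 0, 0, 0, 0, 0, -4, 0, 0, 0, 0, 0, -4, 0, 0, 0, -4, 0, 0, 0, 0, 0, -2, 0, 0, 0, 0, 0, 0, 0, 0, 0, 0, 0, 0, 0, 0, 0, 0, 0]'

```text
clock: 42.4
tcp_pos: [0.4349, 0.1266, 0.2203]
orientation: [0.703, 0.711, -0.0, -0.0]
force: [-0.0, 1.1, 0.2]
grip_width: 0.0856
```

Run:
```python
from h import *
st=r.sense(); print(st['tcp_pos'],st['clock'])
im=r.capture("wrist"); cv2.imwrite("pics/w21.png",im[:,:,::-1])
im=r.capture("scene"); cv2.imwrite("pics/s3.png",im[:,:,::-1])
c=cv2.resize(im[160:400,200:440,::-1],None,fx=2.5,fy=2.5,interpolation=cv2.INTER_CUBIC); cv2.imwrite("pics/s3z.png",c)
C=cal("wrist",st)
u=[[.4345+sx*.007,.1857+sy*.02,.106] for sx in(-1,1) for sy in(-1,1)]
print(proj(u,C).round(0).tolist())
```

```text
[0.43490813 0.12658473 0.22034667] 42.4
[[308.0, 171.0], [308.0, 96.0], [333.0, 171.0], [334.0, 96.0]]
```

View pics/w21.png

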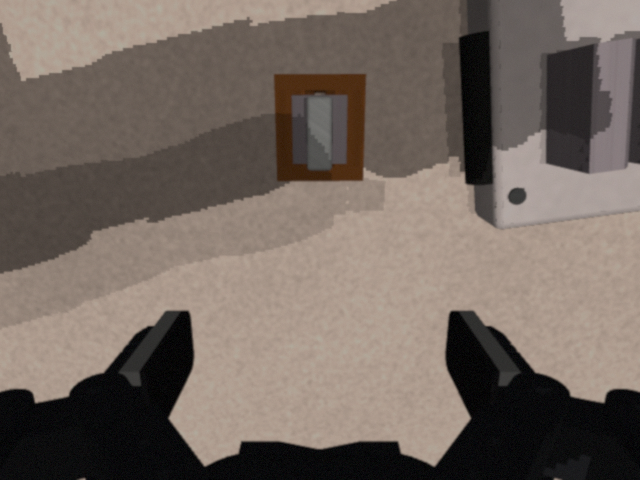

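View pics/s3z.png

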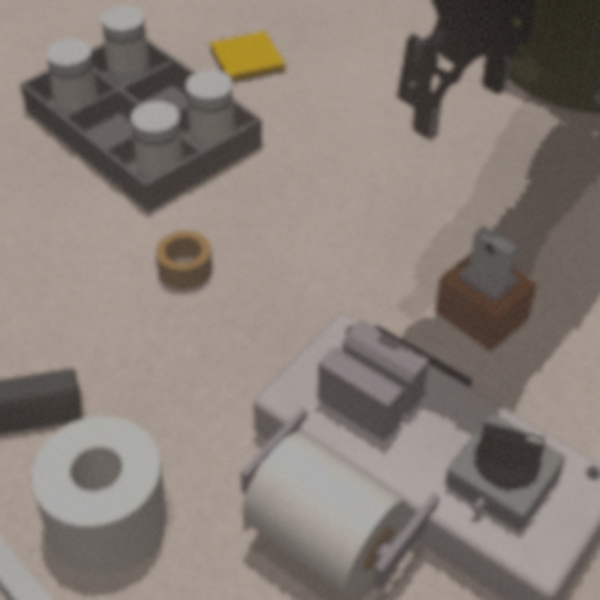

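The gauge is home: its handle is where predicted and the shoulder is flat on the stand. The knob bar is rotated, the four tins are upright in the crate, and the tape and pad look unmoved. Handing in.

Run:
```python
from rig import r
print(r.close_job(), r.sense()['clock'])
```

```text
the job is handed in; nothing more can be done
the job is handed in; nothing more can be done
```

The changeover is done and handed in at about 42 s of the 210 s allowed. The rig gives no verdict, so what follows rests on my own checks.

- **Tins:** Four tins were on the bench. All four are in the crate's corner cells, and the last scene picture shows them upright, one to a cell. I judged this by eye from the pictures and didn't measure tilt or floor height.
- **Gauge in the gap:** I fitted the gap pose from the wrist camera and lowered the blade until the shoulder touched the plates lightly. The height there was within 1 mm of what I expected.
- **Lock knob:** I turned it clockwise about 68° (1.19 rad, from the gripper's rotation) with the gauge left in the gap. It stayed put after I let go.
- **Gauge back in its stand:** It went down to the same height as when I first picked it up. The last wrist picture shows the handle within about 2 px of where it should be, and the shoulder sits flat on the stand.
- **Tape roll and note pad:** Neither was touched, and both look unmoved in the pictures.

**Two things that were off:**
- **Last joint at its limit:** It read 3.14 rad, the edge of its range, while I was carrying the third tin. The tool tilted by about 1°, which I corrected before placing the tin.
- **Camera difference:** The top and wrist cameras disagreed by 2–4 mm on the stand and gap positions, so I used the wrist camera's figures.

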